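Shake-clean the grinding media on the sieve shaker

ROBOT

A 7-joint arm with a two-finger parallel gripper is mounted at the origin on a cart in front of the work surface, level with it; the furniture and walls round the work are solid. World frame = base frame: x ahead of the robot, y to its left, z up, the work surface at z = 0. Lengths are in m, angles in rad, forces in N, time in s.
With the tool pointing down it reaches from about 0.35 to 0.9 m from the base axis. Payload 19.9 kg.
Tool frame: the origin (TCP) lies at the very end of the fingers, on their centre line; the grasp point (between the pads) lies 19 mm behind it; z points along the fingers, y is the direction in which the jaws open and shut (so a half turn about z gives the same grasp; the last joint's range is limited). The gripper opens to 94 mm and grips with 3 to 60 N. Pads are 16 mm wide; open, the fingers measure 119 mm over their backs; the gripper's body (75 mm by 177 mm) begins 78 mm behind the grasp point.
Start: joints at [1.065, 0.417, -0.01, 1.614, 0.005, 1.111, -0.053], TCP at [0.28, -0.559, 0.183] pointing down, gripper open.
Joint ranges: [-2.81, 2.81], [-0.39, 2.02], [-1.27, 1.25], [0.06, 2.57], [-1.19, 4.33], [0.19, 2], [-2.82, 2.82]. Speed limits (rad/s): [1.89, 1.89, 2.39, 2.39, 3.01, 3.01, 3.01].

INTERFACE

Orientations are given as a 3x3 rotation matrix whose columns are the frame's x, y, z axes.
In Python, from station import manip, imaging, ticket gives the robot as it stands. The module is installed in compiled form; this text tells all that it offers. Calls block until the motion is done:
- manip.move_ptp(position, orientation): joint-space move of the TCP to a pose.
- manip.move_l(position, rate=0.15, rotation=None, until_force=None): straight line of the TCP; rotation=None keeps the orientation; rate is the mean speed in m/s. With until_force (N) it stops when the force on the tool has changed by that much, and returns True; else False.
- manip.move_j(angles): joint-space move.
- manip.move_gripper(opening, strength=None): finger opening in m; strength is the grip in N (None keeps the last); returns when the fingers have stopped.
- manip.wait(seconds).
- manip.solve_ik(position, orientation): joint angles nearest the present ones, or None.
- manip.read_state(): the state.
- imaging.camera(name): name is "scene" or "side" or "wrist"; returns the picture (480x640x3 uint8, blue, green, red); there is no depth.
- imaging.get_calibration(name): a dict with "intrinsics" (3x3 intrinsics, pixels), "D" ([k1, k2, p1, p2, k3] as OpenCV has them; the pictures are not rectified), "cam_to_world" (4x4, takes a point from camera to world coordinates). Camera axes: x right, y up, looking along -z (the intrinsics and any distortion apply to the point x, -y, -z); pixel columns grow to the right and rows downward; lengths in m; the calibration is good to about 2 mm. A picture is of the moment at which its call begins: read the wrist's pose just before it. get_calibration takes no time and is no camera call; for the wrist camera it gives the pose at the moment of the call.
A pose or a line that the arm cannot do raises manip.IKError and nothing moves.
- ticket.close_job(): hands the job in, once; it reports no verdict.
The state is a dict: "time_s": time; "joint_pos": joint angles; "joint_vel": joint speeds; "effort": joint torques, N m; "ee_pos": TCP position; "eef_rot": TCP orientation; "force": force on the tool from outside, world axes, zero at the start; "ft_torque": the same for the moment, N m; "gripper_width": finger opening in m.
Only numpy, scipy, OpenCV 4.12 (cv2) and the standard library are available. Lean on these libraries where they do the work, as an engineer would, in place of code of your own. Each camera call takes 0.05 s, during which the arm holds its last target.

TASK

The sieve shaker has finished its last run but is still switched on: slide its switch off (towards the white dot), and only then take the cover off the sieve and lay it aside on the bench. Tip the grinding jars out over the sieve until all the white grinding cylinders lie in it, and stand every jar, empty, upright on the black mat. Then put the cover back properly on the sieve and, last, slide the switch on (towards the green dot), leaving the other things on the bench where they are.

Things in the scene. Friction and masses are not known exactly. Their poses are not given: they have to be found in the camera images.
- shaker: Bench sieve shaker, fixed: white cabinet 285 x 170 mm whose flat top deck is 48 mm above the bench, carrying a round steel sieve open at the top. Origin on the bench exactly under the sieve's axis; z up, x away from the operator, y to the operator's left. The cabinet spans x -190..+95 mm, y +-85 mm. The part of the deck in front of the sieve (x -190..-82 mm) is bare but for the switch.
- sieve_floor (a point): Centre of the sieve's flat mesh floor, 66 mm above the bench. The sieve is 152 mm inside, 160 mm outside diameter and 56 mm deep; its rim is 122 mm above the bench. World x 0.52 to 0.62, y 0.2 to 0.27, left of the sieve, is bench kept free for the cover. Tall instruments stand behind x = 0.64 m, left of y = 0.26 and right of y = -0.27.
- switch (a joint): Slide switch of the shaker, in m: 0 = on (slid all the way to the green dot, the shaker's +y side), 0.012 = off (all the way to the white dot, the shaker's -y side). It has a detent: a spring snaps it to the nearer end from the middle (0.006); some 2 to 4 N move it, and past the middle it goes on by itself.
- switch_ridge (a point): Top centre of the switch's orange ridge, which moves along the shaker's y. It is 5 mm thick along the travel, 16 mm wide along the shaker's x, and stands 6.5 mm above the black plate, flush with the deck (ridge top 55 mm above the bench). It lies 138 mm in front of (shaker -x from) the sieve's axis, at shaker y = -6 mm when off, +6 mm when on. Push it sideways with closed fingertips.
- cover: Loose round clear cover, 168 mm diameter, 150 g, at the start on the sieve. A plug underneath, 136 mm diameter, 8 mm high, goes inside the rim (8 mm play all round); the 5 mm flange rests on the rim. Origin: centre of the plug's underside, z up. On the sieve the origin lies 114 mm above the bench; laid on the bench it stands on the plug with the origin at 0. Round about z.
- cover_knob (a point): Point on the axis of the cover's black round knob, 24 mm diameter, upright, reaching from 13 to 40 mm above the cover's origin; this point is 30 mm above the origin.
- mat: Thin black rubber mat, fixed, 180 mm (x) by 220 mm (y), 3 mm thick. Origin: centre of its underside; x and y along its sides, z up. A 232 mm high wash bottle stands to the right of it, beyond y = -0.54.
- jar_0: Open steel grinding jar, round and straight, 66 mm outside diameter, 76 mm high, wall 4 mm, bottom 5 mm, with a blue rubber grip sleeve of 68 mm diameter from 30 to 66 mm above its foot; about 250 g empty. Origin: centre of its underside, z out of its mouth. Holds up to two grinding cylinders at the start, or is already empty.
- jar_1: Open steel grinding jar, round and straight, 66 mm outside diameter, 76 mm high, wall 4 mm, bottom 5 mm, with a blue rubber grip sleeve of 68 mm diameter from 30 to 66 mm above its foot; about 250 g empty. Origin: centre of its underside, z out of its mouth. Holds up to two grinding cylinders at the start, or is already empty.
- jar_2: Open steel grinding jar, round and straight, 66 mm outside diameter, 76 mm high, wall 4 mm, bottom 5 mm, with a blue rubber grip sleeve of 68 mm diameter from 30 to 66 mm above its foot; about 250 g empty. Origin: centre of its underside, z out of its mouth. Holds up to two grinding cylinders at the start, or is already empty.
- media_00: White ceramic grinding cylinder, 24 mm diameter, 24 mm long, 40 g; at the start in jar_0, if it is there (two to six of the six are; an absent one reads None). Slippery: slides out of a jar tipped some 30 degrees past level. Origin: its centre, z along its axis.
- media_01: White ceramic grinding cylinder, 24 mm diameter, 24 mm long, 40 g; at the start in jar_0, if it is there (two to six of the six are; an absent one reads None). Slippery: slides out of a jar tipped some 30 degrees past level. Origin: its centre, z along its axis.
- media_10: White ceramic grinding cylinder, 24 mm diameter, 24 mm long, 40 g; at the start in jar_1, if it is there (two to six of the six are; an absent one reads None). Slippery: slides out of a jar tipped some 30 degrees past level. Origin: its centre, z along its axis.
- media_11: White ceramic grinding cylinder, 24 mm diameter, 24 mm long, 40 g; at the start in jar_1, if it is there (two to six of the six are; an absent one reads None). Slippery: slides out of a jar tipped some 30 degrees past level. Origin: its centre, z along its axis.
- media_20: White ceramic grinding cylinder, 24 mm diameter, 24 mm long, 40 g; at the start in jar_2, if it is there (two to six of the six are; an absent one reads None). Slippery: slides out of a jar tipped some 30 degrees past level. Origin: its centre, z along its axis.
- media_21: White ceramic grinding cylinder, 24 mm diameter, 24 mm long, 40 g; at the start in jar_2, if it is there (two to six of the six are; an absent one reads None). Slippery: slides out of a jar tipped some 30 degrees past level. Origin: its centre, z along its axis.
- bottle_clear: Clear reagent bottle with a blue cap, 58 mm diameter, 115 mm high, behind the shaker. Not part of the job. Origin: centre of its underside.
- bottle_amber: Amber reagent bottle, 54 mm diameter, 105 mm high, behind the shaker. Not part of the job. Origin: centre of its underside.
- timer: Bench timer, 60 x 62 x 29 mm. Not part of the job. Origin: centre of its underside.
- brush: Red pan brush, 140 mm long, 10 mm thick, lies along its y. Not part of the job. Origin: centre of its underside.
- marker_pen: Black marker, 133 mm long, 14 mm thick, lies along its y. Not part of the job. Origin: centre of its underside.

How it is judged:
On the way, in this order (a step that is already met when the one before it is completed fails the run):
1. the switch is slid off while the cover is still on the sieve (value of joint switch above 0.01 m and horizontal distance between cover and sieve_floor below 0.013 m and z of cover in the frame of shaker between 0.109 and 0.119 m and angle between cover's own z axis and vertical below 0.06 rad), for 0.2 s.
2. the cover is taken off the sieve and lies on the bench, with the switch off (value of joint switch above 0.01 m and horizontal distance between cover and sieve_floor above 0.12 m and height (world z) of cover below 0.012 m), for 0.2 s.
3. all grinding cylinders lie in the sieve, with the switch off (value of joint switch above 0.01 m and horizontal distance between each of media_00, media_01, media_10, media_11, media_20, media_21 and sieve_floor below 0.076 m and z of media_00 in the frame of shaker between 0.066 and 0.118 m and z of media_01 in the frame of shaker between 0.066 and 0.118 m and z of media_10 in the frame of shaker between 0.066 and 0.118 m and z of media_11 in the frame of shaker between 0.066 and 0.118 m and z of media_20 in the frame of shaker between 0.066 and 0.118 m and z of media_21 in the frame of shaker between 0.066 and 0.118 m), for 0.2 s.
4. the cover is back on the sieve with all cylinders inside, before the switch is slid on (all of step 3 and horizontal distance between cover and sieve_floor below 0.013 m and z of cover in the frame of shaker between 0.109 and 0.119 m and angle between cover's own z axis and vertical below 0.06 rad), for 0.2 s.
At the end, for the whole second after the job is handed in: The switch is on (joint below 0.002 m of 0.012); the cover sits on the sieve, level within 0.06 rad, within 13 mm of its centre, flange on the rim (height within 5 mm); all grinding cylinders are in the sieve; every jar stands upright (within 0.08 rad) and still, its centre on the mat (value of joint switch below 0.002 m and horizontal distance between each of media_00, media_01, media_10, media_11, media_20, media_21 and sieve_floor below 0.076 m and z of media_00 in the frame of shaker between 0.066 and 0.118 m and z of media_01 in the frame of shaker between 0.066 and 0.118 m and z of media_10 in the frame of shaker between 0.066 and 0.118 m and z of media_11 in the frame of shaker between 0.066 and 0.118 m and z of media_20 in the frame of shaker between 0.066 and 0.118 m and z of media_21 in the frame of shaker between 0.066 and 0.118 m and horizontal distance between cover and sieve_floor below 0.013 m and z of cover in the frame of shaker between 0.109 and 0.119 m and angle between cover's own z axis and vertical below 0.06 rad and angle between each of jar_0, jar_1, jar_2's own z axis and vertical below 0.08 rad and x of jar_0 in the frame of mat between -0.09 and 0.09 m and y of jar_0 in the frame of mat between -0.11 and 0.11 m and height (world z) of jar_0 between -0.003 and 0.008 m and linear speed of each of jar_0, jar_1, jar_2, cover below 0.02 m/s and x of jar_1 in the frame of mat between -0.09 and 0.09 m and y of jar_1 in the frame of mat between -0.11 and 0.11 m and height (world z) of jar_1 between -0.003 and 0.008 m and x of jar_2 in the frame of mat between -0.09 and 0.09 m and y of jar_2 in the frame of mat between -0.11 and 0.11 m and height (world z) of jar_2 between -0.003 and 0.008 m); the robot touches nothing.
It fails at once if the cover is off the sieve while the switch is on (value of joint switch below 0.006 m and horizontal distance between cover and sieve_floor above 0.06 m).
It fails at once if a reagent bottle, the timer, the brush or the marker is pushed more than 3 cm or knocked over (distance of any of bottle_clear, bottle_amber, timer, brush, marker_pen from where it was at the start of the episode above 0.03 m).
Of media_00, media_01, media_10, media_11, media_20, media_21 only 2 to 6 are there at a start; the rules pass over those that are not, and their reading is None.
At some moment in a run one of jar_0, jar_1, jar_2 may be knocked a few centimetres aside while the robot is not near it.
It also fails if it takes over 210 s, if anything falls off the work surface, if the arm or the gripper's body presses on something with over 40 N, if the wrist force passes 120 N, or if a joint passes its speed limit or range.

## Working session

There is one attempt and no reset: what is moved stays moved. The work goes in short steps, each a Python script; the robot and the scene stay as the last script left them, time stands still between calls to the robot, and variables do not carry over. Pictures are saved under pics/ and viewed, and the job is handed in when it is done.

```bash
ls; mkdir -p pics; python3 - <<'E'
from station import manip, imaging
import cv2
s=manip.read_state(); print(s['time_s'],s['ee_pos'],s['gripper_width'],s['eef_rot'])
for n in ['scene','side','wrist']:
    cv2.imwrite(f'pics/a_{n}.png',imaging.camera(n)); c=imaging.get_calibration(n); print(n,c)
E
```

```text
pics
0.0 [ 0.27941222 -0.55859877  0.18242667] 0.09407436551841591 [[ 8.94343139e-01  4.47381226e-01 -6.22931432e-04]
 [ 4.47381652e-01 -8.94342514e-01  1.06049932e-03]
 [-8.26665770e-05 -1.22713838e-03 -9.99999244e-01]]
scene {'intrinsics': array([[489.39473707,   0.        , 314.85926931],
       [  0.        , 489.39473707, 234.65433438],
       [  0.        ,   0.        ,   1.        ]]), 'D': array([-0.05981455,  0.        ,  0.        ,  0.        ,  0.        ]), 'cam_to_world': array([[ 0.99182402,  0.07046246, -0.10639626,  0.36549946],
       [-0.12724214,  0.48251876, -0.86659395, -1.46250758],
       [-0.00972415,  0.87304678,  0.48753949,  0.90646444],
       [ 0.        ,  0.        ,  0.        ,  1.        ]])}
side {'intrinsics': array([[461.40810942,   0.        , 324.29101306],
       [  0.        , 461.40810942, 240.68998492],
       [  0.        ,   0.        ,   1.        ]]), 'D': array([-0.1221481,  0.       ,  0.       ,  0.       ,  0.       ]), 'cam_to_world': array([[-0.9933642 ,  0.10048354, -0.05595203,  0.4858977 ],
       [-0.11492678, -0.84861649,  0.51637378,  0.74473224],
       [ 0.00440525,  0.51937761,  0.85453349,  1.4147578 ],
       [ 0.        ,  0.        ,  0.        ,  1.        ]])}
wrist {'intrinsics': array([[333.95261588,   0.        , 320.21394281],
       [  0.        , 333.95261588, 236.44927171],
       [  0.        ,   0.        ,   1.        ]]), 'D': array([0.02050196, 0.        , 0.        , 0.        , 0.        ]), 'cam_to_world': array([[ 4.48265502e-01,  8.69567061e-01,  2.07150107e-01,
         3.38470981e-01],
       [-8.93900402e-01,  4.36149146e-01,  1.03518082e-01,
        -5.27894762e-01],
       [-3.32428216e-04, -2.31575149e-01,  9.72816961e-01,
         3.85074731e-01],
       [ 0.00000000e+00,  0.00000000e+00,  0.00000000e+00,
         1.00000000e+00]])}
```

View pics/a_scene.png

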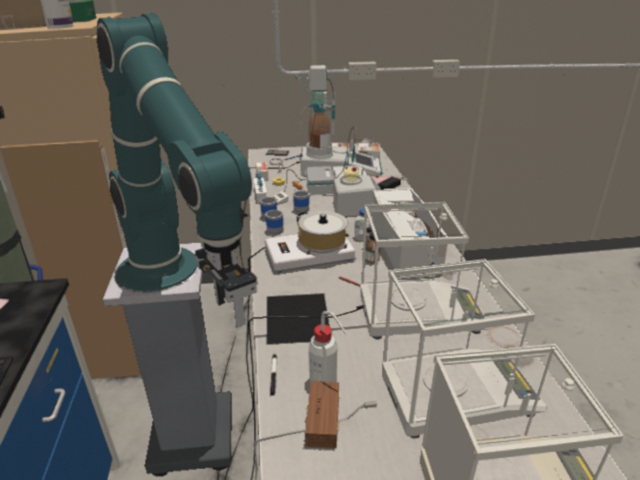

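View pics/a_side.png

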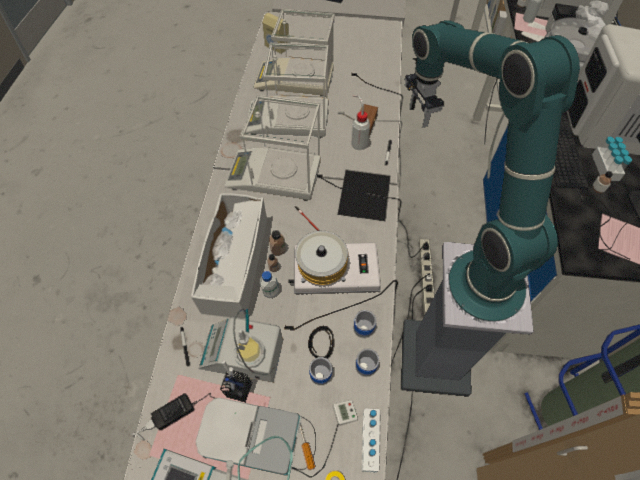

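View pics/a_wrist.png

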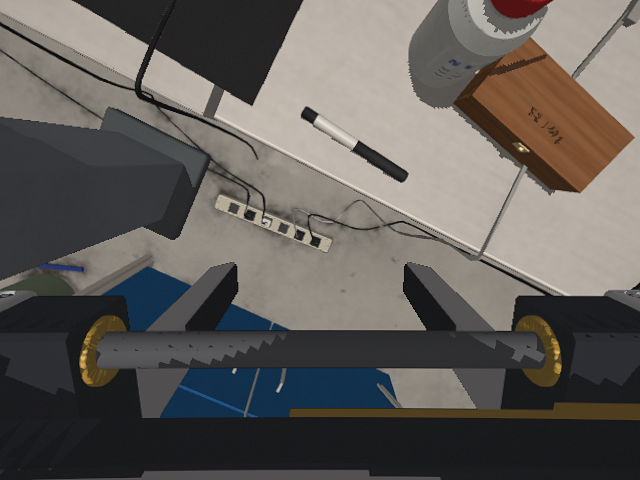

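The side view shows the shaker with its cover (knob about 320,251), three jars around (365,322), (367,361) and (320,370), and the mat around (364,195). I'll enlarge crops next.

```bash
python3 - <<'E'
import cv2
im=cv2.imread('pics/a_side.png')
cv2.imwrite('pics/b1.png',cv2.resize(im[215:305,270:400],None,fx=6,fy=6,interpolation=cv2.INTER_CUBIC))
cv2.imwrite('pics/b2.png',cv2.resize(im[300:400,280:410],None,fx=6,fy=6,interpolation=cv2.INTER_CUBIC))
E
```

```text
(no output)
```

View pics/b1.png

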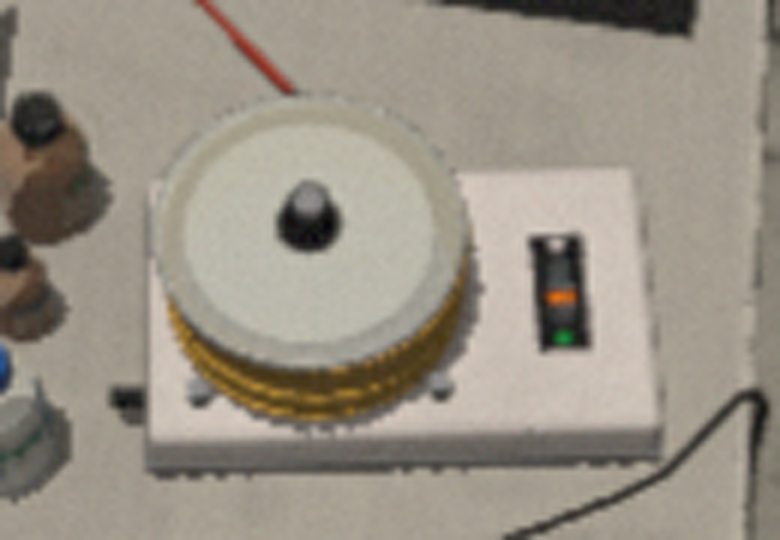

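View pics/b2.png

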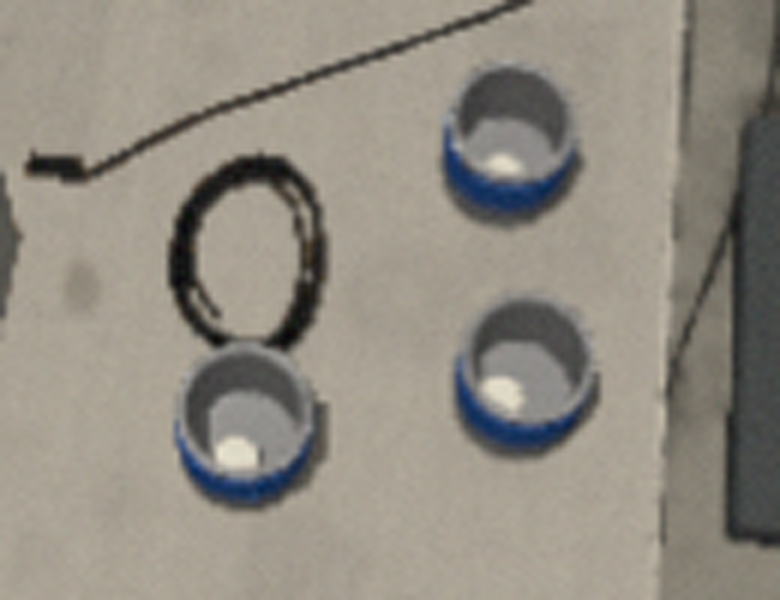

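Shaker corners, the cover ellipse centre (312,231 in crop), the orange ridge (562,297) and the jar rims are readable. Each jar shows at least one white cylinder. I'll turn these into positions.

```bash
cat > h.py <<'E'
import numpy as np, cv2
from station import manip, imaging, ticket
def ray(cal,px):
    u=cv2.undistortPoints(np.array([[px]],float),cal['intrinsics'],cal['D'])[0,0]
    T=cal['cam_to_world']; return T[:3,3],T[:3,:3]@np.array([u[0],-u[1],-1.0])
def onz(cal,px,z):
    o,d=ray(cal,px); return o+d*(z-o[2])/d[2]
def proj(cal,P):
    T=cal['cam_to_world']; p=(np.atleast_2d(P)-T[:3,3])@T[:3,:3]
    p=p*[1,-1,-1]
    return cv2.projectPoints(p.reshape(-1,1,3),np.zeros(3),np.zeros(3),cal['intrinsics'],cal['D'])[0][:,0]
def snap(name,fn):
    cal=imaging.get_calibration(name); im=imaging.camera(name); cv2.imwrite('pics/'+fn,im); return im,cal
def down(yaw):
    # tool z down, tool y (jaw) dir at yaw in world
    y=np.array([np.cos(yaw),np.sin(yaw),0]);z=np.array([0,0,-1.]);x=np.cross(y,z)
    return np.column_stack([x,y,z])
E
python3 - <<'E'
from h import *
c=imaging.get_calibration('side')
f=lambda x,y,o:(o[0]+(x+.5)/6-.5,o[1]+(y+.5)/6-.5)
o1=(270,215);o2=(280,300)
for n,p,z in [('flange',(312,231),.127),('knobtop',(311,193),.154),('TR',(632,168),.048),('BL',(147,440),.048),('BR',(660,430),.048),('ridge',(562,297),.055),('white',(556,244),.048),('green',(564,338),.048)]:
    print(n,onz(c,f(*p,o1),z))
for n,p in [('A',(511,122)),('B',(527,358)),('C',(247,405))]: print(n,onz(c,f(*p,o2),.076))
print('ring',onz(c,f(250,250,o2),0))
for p in [(349,170),(390,175),(383,219),(338,213)]: print('mat',onz(c,p,.003))
for p in [(389,152),(297,208),(319,230),(344,411),(277,240),(273,262),(268,282)]: print('x',onz(c,p,.01))
E
```

```text
flange [0.57350075 0.01389488 0.127     ]
knobtop [0.57491745 0.00630595 0.154     ]
TR [ 0.40031179 -0.09416644  0.048     ]
BL [0.65266453 0.10984738 0.048     ]
BR [0.37511329 0.07127949 0.048     ]
ridge [ 0.4347473  -0.00116498  0.055     ]
white [ 0.44033576 -0.03872398  0.048     ]
green [0.43150001 0.02074884 0.048     ]
A [0.4165493  0.20551319 0.076     ]
B [0.39948325 0.32893481 0.076     ]
C [0.533996  0.3680858 0.076    ]
ring [0.54507626 0.26326888 0.        ]
mat [ 0.5187603  -0.44557475  0.003     ]
mat [ 0.35579102 -0.44004408  0.003     ]
mat [ 0.37357995 -0.22709368  0.003     ]
mat [ 0.54155626 -0.23405531  0.003     ]
x [ 0.36489715 -0.55467689  0.01      ]
x [ 0.6952388  -0.23376145  0.01      ]
x [ 0.60205999 -0.1467872   0.01      ]
x [0.45245697 0.47358283 0.01      ]
x [ 0.7458073  -0.08714586  0.01      ]
x [0.74465724 0.00274502 0.01      ]
x [0.74834182 0.08087955 0.01      ]
```

```bash
python3 - <<'E'
from h import *
R=down(-np.pi/2+.145)
manip.move_l([.28,-.55,.30],rate=.3)
manip.move_ptp([.45,.02,.30],R)
im,c=snap('wrist','c1.png'); np.save('c1.npy',c['cam_to_world'])
manip.move_gripper(0.0,20)
s=manip.read_state();print(s['time_s'],s['ee_pos'],s['joint_pos'],s['gripper_width'])
E
```

```text
4.2917 [0.45000876 0.02000976 0.29999745] [ 0.49477136  0.01830579 -0.6103427   1.84631336  0.01093967  1.28027567
 -1.54441351] 0.0003790582983888574
```

View pics/c1.png

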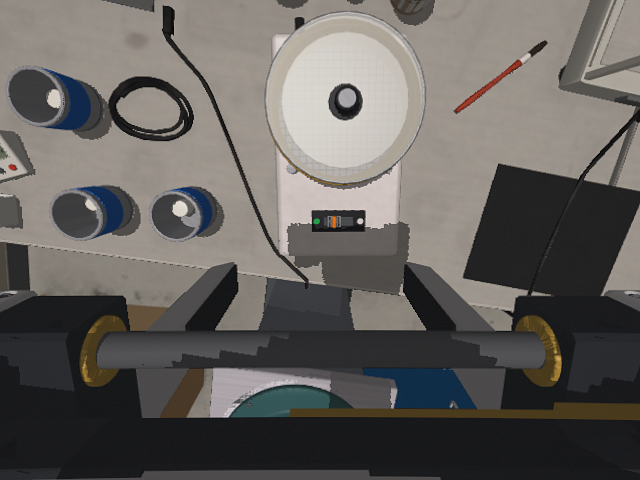

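The wrist view shows the cover centre at about (345,100), knob top (347,97), ridge (334,221), dots (317,221) and (360,221), and jar mouths at (181,215), (84,212) and (36,97).

```bash
python3 - <<'E'
from h import *
im=cv2.imread('pics/c1.png')
c=imaging.get_calibration('wrist'); c['cam_to_world']=np.load('c1.npy')
for n,p,z in [('flange',(345,100),.127),('knob',(347,97),.154),('ridge',(334,221),.055),('g',(317,221),.048),('w',(360,221),.048),('A',(181,215),.076),('B',(84,212),.076),('C',(36,97),.076),('ring',(151,108),.003),('m',(498,164),.003),('m',(465,278),.003),('m',(640,190),.003)]:
    print(n,onz(c,p,z).round(4))
s=proj(imaging.get_calibration('side'),[.574,.014,.127]);print(s)
crop=im[185:260,270:430]; cv2.imwrite('pics/c2.png',cv2.resize(crop,None,fx=5,fy=5,interpolation=cv2.INTER_CUBIC))
E
```

```text
flange [0.5766 0.0124 0.127 ]
knob [0.5751 0.0122 0.154 ]
ridge [ 0.4343 -0.0011  0.055 ]
g [0.4296 0.0217 0.048 ]
w [ 0.4382 -0.0372  0.048 ]
A [0.4173 0.1966 0.076 ]
B [0.4033 0.3181 0.076 ]
C [0.5335 0.3697 0.076 ]
ring [0.5464 0.2732 0.003 ]
m [ 0.5423 -0.2274  0.003 ]
m [ 0.3642 -0.2232  0.003 ]
m [ 0.5346 -0.4402  0.003 ]
[[321.42520734 253.09569232]]
```

View pics/c2.png

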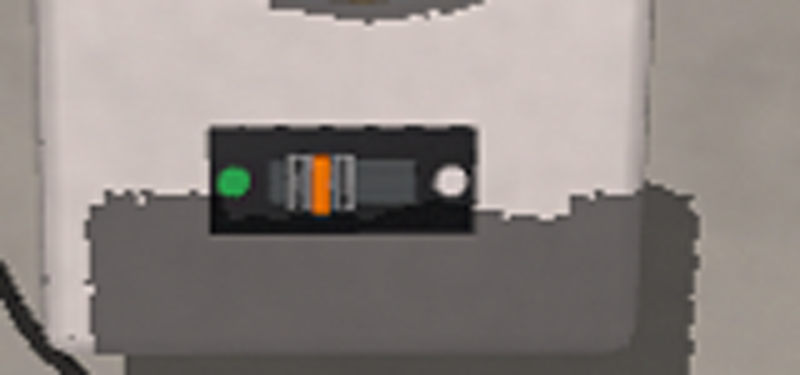

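```bash
python3 - <<'E'
from h import *
u=np.array([-.1445,.9895,0]);P=np.array([.4345,-.001,0])
manip.move_l(P+.030*u+[0,0,.10],rate=.25)
print(manip.move_l(P+.030*u+[0,0,.051],rate=.06,until_force=6))
f0=manip.read_state()['force']
for k in [.014,.010,.006,.003]:
    print(k,manip.move_l(P+k*u+[0,0,.051],rate=.03,until_force=12),(manip.read_state()['force']-f0).round(2))
snap('side','d1.png')
manip.move_l(P+.02*u+[0,0,.051],rate=.1)
manip.move_l(P+.02*u+[0,0,.2],rate=.25)
im,c=snap('wrist','d2.png'); np.save('d2.npy',c['cam_to_world'])
print(manip.read_state()['time_s'])
cv2.imwrite('pics/d3.png',cv2.resize(im[170:290,220:420],None,fx=4,fy=4))
E
```

```text
False
0.014 False [-0.24 -0.24 -1.63]
0.01 False [-1.36 -0.14 -1.19]
0.006 False [-0.43 -0.31 -1.42]
0.003 False [-0.32 -0.02 -0.51]
8.8833
```

View pics/d2.png

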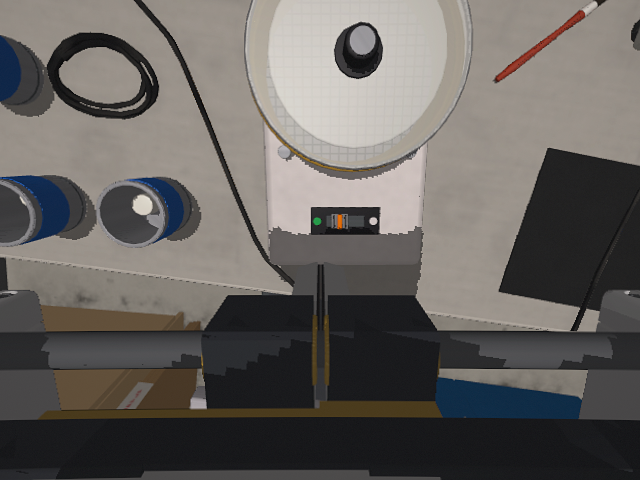

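View pics/d1.png

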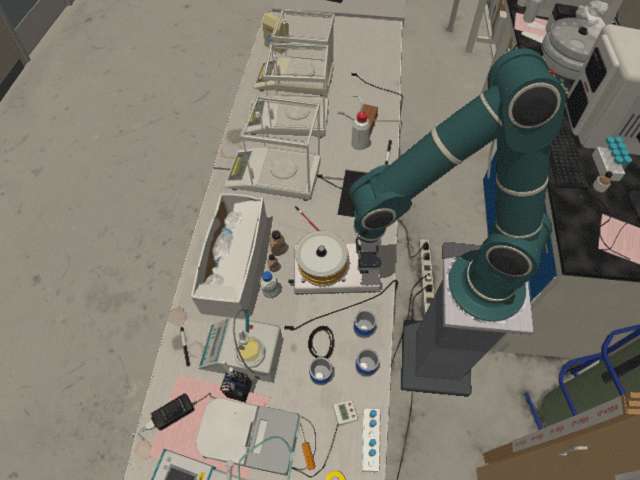

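The switch is still on: the ridge at about (340,222) remains next to the green dot, and the closed fingertips look thinner than I assumed. I'll push further.

```bash
python3 - <<'E'
from h import *
c=imaging.get_calibration('wrist')
print(onz(c,(340,222),.055),onz(c,(317,221),.048),onz(c,(374,221),.048))
u=np.array([-.1445,.9895,0]);P=np.array([.4345,-.001,0])
manip.move_l(P+.02*u+[0,0,.1],rate=.25)
print(manip.move_l(P+.020*u+[0,0,.0505],rate=.06,until_force=6))
f0=manip.read_state()['force']
for k in [.004,.001,-.002,-.004,-.006]:
    r=manip.move_l(P+k*u+[0,0,.0505],rate=.03,until_force=12); s=manip.read_state()
    print(k,r,(s['force']-f0).round(2),s['ee_pos'])
    if r: break
manip.move_l(s['ee_pos']+.01*u,rate=.1)
manip.move_l(P+.02*u+[0,0,.2],rate=.25)
im,c=snap('wrist','e2.png'); np.save('e2.npy',c['cam_to_world'])
print(manip.read_state()['time_s'])
cv2.imwrite('pics/e3.png',cv2.resize(im[190:250,270:430],None,fx=5,fy=5))
E
```

```text
[ 0.43293896 -0.00120472  0.055     ] [0.42914478 0.02281208 0.048     ] [ 0.43802873 -0.03778479  0.048     ]
False
0.004 False [0.55 1.16 0.23] [0.43387227 0.0029784  0.05048235]
0.001 False [ 0.38  0.78 -0.72] [ 4.34362610e-01 -1.10539937e-04  5.04910603e-02]
-0.002 False [ 0.17  0.99 -0.36] [ 0.43478786 -0.00315953  0.05048331]
-0.004 False [-0.63 -0.11  0.03] [ 0.4350843  -0.00504873  0.05050239]
-0.006 False [ 0.57  0.63 -0.45] [ 0.43539273 -0.00704528  0.05049803]
13.1417
```

View pics/e3.png

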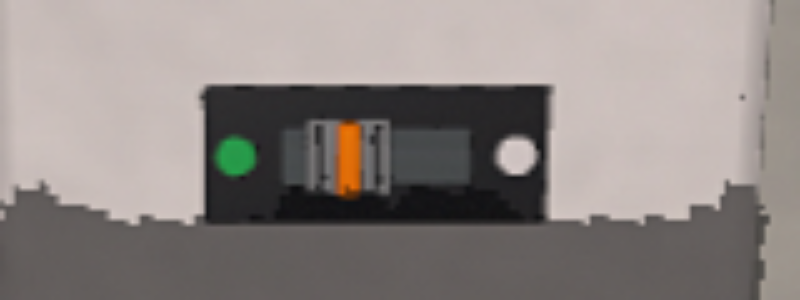

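```bash
python3 - <<'E'
from h import *
u=np.array([-.1445,.9895,0]);P=np.array([.4345,-.001,0])
manip.move_l(P+.02*u+[0,0,.06],rate=.25)
r=manip.move_l(P+.020*u+[0,0,.044],rate=.02,until_force=4)
s=manip.read_state(); print(r,s['ee_pos'],s['gripper_width'],s['force'])
manip.move_l(P+.020*u+[0,0,.0505],rate=.02)
a,_=snap('scene','f1.png'); b,_=snap('side','f2.png'); w,_=snap('wrist','f3.png')
o=np.hstack([cv2.resize(a[200:290,240:370],(390*2//2,270)),cv2.resize(b[220:310,290:420],(390,270))])
cv2.imwrite('pics/f4.png',cv2.resize(o,None,fx=1,fy=1))
print(manip.read_state()['time_s'])
E
```

```text
False [0.43165054 0.01880119 0.04407076] 0.0005504345553582767 [-0.22600954 -0.87038769 -0.81683487]
15.425
```

View pics/f4.png

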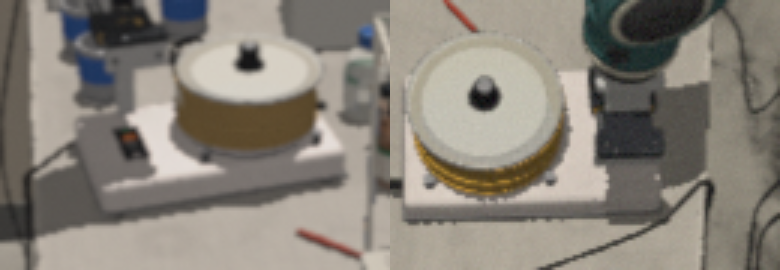

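View pics/f3.png

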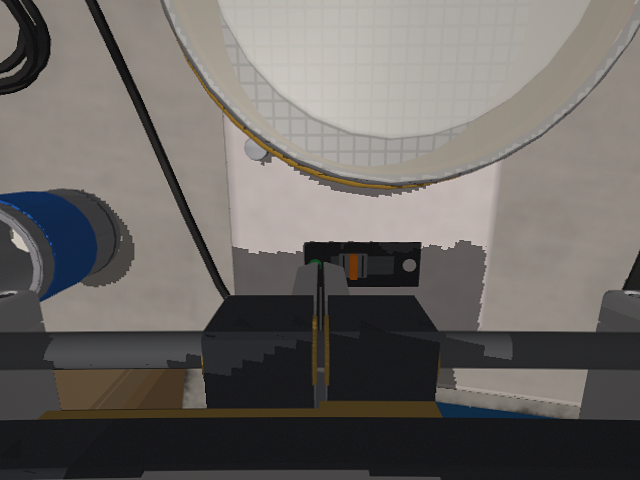

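```bash
python3 - <<'E'
from h import *
c=imaging.get_calibration('wrist');s=manip.read_state();print(s['ee_pos'])
p=s['ee_pos'];R=s['eef_rot']
print(proj(c,[p, p+R@[.008,0,0],p-R@[.008,0,0],p-R@[0,0,.019],p-R@[0,0,.05]]))
print(onz(c,(353,265),.055),onz(c,(353,265),.048))
print(R.round(3))
for n,f in (('side','f2'),('scene','f1')):
    print(n,proj(imaging.get_calibration(n),[p,[.4345,-.001,.055],p+[0,0,.1]]))
a=cv2.imread('pics/f1.png');b=cv2.imread('pics/f2.png')
o=np.hstack([cv2.resize(a[215:275,250:310],(400,400),interpolation=2),cv2.resize(b[230:300,340:410],(400,400),interpolation=2)])
cv2.imwrite('pics/f5.png',o)
E
```

```text
[0.43154866 0.01878528 0.05045471]
[[321.87390013 264.01034062]
 [321.90073852 251.89887093]
 [321.8476062  275.91687965]
 [322.06092872 274.21540575]
 [322.45721604 295.83056497]]
[ 4.35189304e-01 -2.12411306e-04  5.50000000e-02] [ 0.43300962 -0.0012677   0.048     ]
[[ 0.99   0.145 -0.   ]
 [ 0.145 -0.99  -0.   ]
 [-0.     0.    -1.   ]]
side [[363.66834998 270.05587681]
 [363.31998064 264.1339292 ]
 [366.13605993 255.30845559]]
scene [[282.01883356 242.654916  ]
 [283.21247575 244.30095878]
 [280.76995909 217.14895451]]
```

View pics/f5.png

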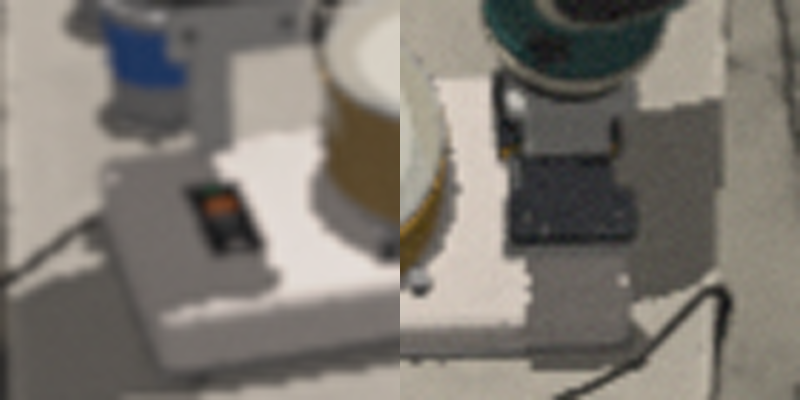

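The fingertips visibly end about 20 mm above where the stated TCP projects. I'll probe the deck to measure the true offset.

```bash
python3 - <<'E'
from h import *
u=np.array([-.1445,.9895,0]);P=np.array([.4345,-.001,0])
manip.move_l(P+.035*u+[0,0,.0505],rate=.05)
f0=manip.read_state()['force']
r=manip.move_l(P+.035*u+[0,0,.022],rate=.02,until_force=4)
s=manip.read_state(); print(r,s['ee_pos'],s['gripper_width'],s['force']-f0,s['time_s'])
b,_=snap('side','g1.png'); a,_=snap('scene','g2.png')
E
```

```text
True [0.42944029 0.03361825 0.02585768] 0.0005022013644242554 [-2.31624295 -0.85198369  9.43514646] 16.9917
```

Contact came at TCP z ≈ 0.0265 over the 48 mm deck, so the real fingertips end about 21.5 mm behind the reported TCP. I'll correct for this.

```bash
python3 - <<'E'
from h import *
u=np.array([-.1445,.9895,0]);P=np.array([.4345,-.001,0])
z=[0,0,.0295]
manip.move_l(P+.033*u+z,rate=.05)
f0=manip.read_state()['force']
for k in [.02,.014,.010,.006,.003,0]:
    r=manip.move_l(P+k*u+z,rate=.03,until_force=12); s=manip.read_state()
    print(k,r,(s['force']-f0).round(2),s['ee_pos'].round(4))
    if r: break
manip.move_l(s['ee_pos']+.01*u,rate=.1)
manip.move_l(P+.02*u+[0,0,.2],rate=.25)
im,c=snap('wrist','h2.png'); np.save('h2.npy',c['cam_to_world'])
print(manip.read_state()['time_s'])
cv2.imwrite('pics/h3.png',cv2.resize(im[190:250,270:430],None,fx=5,fy=5))
E
```

```text
0.02 False [ 0.14 -0.09 -0.61] [0.4316 0.0187 0.0295]
0.014 False [-0.85  0.99 -0.14] [0.4325 0.0127 0.0295]
0.01 False [-0.14  0.05 -1.  ] [0.4331 0.0087 0.0295]
0.006 False [-0.71  2.5   1.02] [0.4337 0.0049 0.0295]
0.003 False [1.37 0.37 0.37] [0.4341 0.0017 0.0295]
0 False [-0.26  0.99  0.62] [ 0.4345 -0.0013  0.0295]
20.475
```

View pics/h3.png

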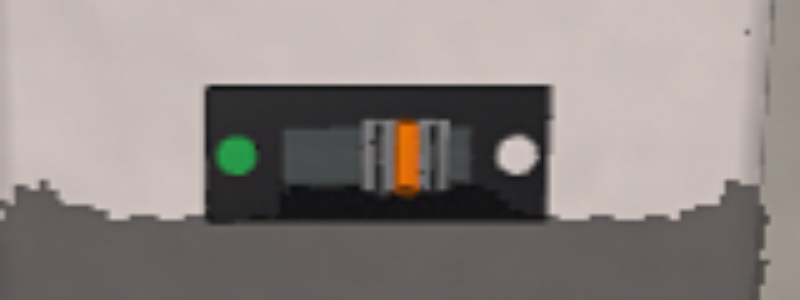

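Switch is off (ridge next to the white dot). Now the cover.

```bash
python3 - <<'E'
from h import *
K=np.array([.575,.0125,0]); D=np.array([.596,.205,0])
manip.move_gripper(.06,25)
manip.move_l(K+[0,0,.2],rate=.3)
im,c=snap('wrist','i0.png')
manip.move_l(K+[0,0,.14],rate=.2)
print(manip.move_l(K+[0,0,.1095],rate=.05,until_force=6))
manip.move_gripper(0,25)
s=manip.read_state();print(s['gripper_width'],s['ee_pos'],s['force'])
manip.move_l(K+[0,0,.16],rate=.1)
s=manip.read_state();print(s['gripper_width'],s['force'],s['time_s'])
snap('side','i1.png')
E
```

```text
False
0.023472550715632177 [0.57503861 0.01242496 0.10955025] [-0.42056139 -0.22947426  1.11087794]
0.023566171276937112 [-0.06425974 -0.25729031 -1.23239827] 24.7
```

View pics/i1.png

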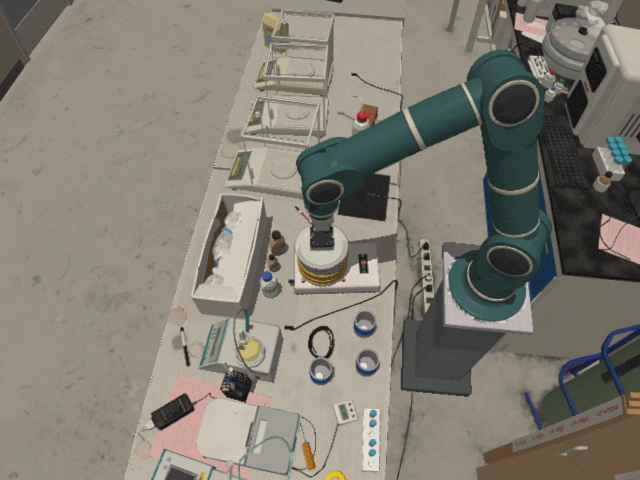

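View pics/i0.png

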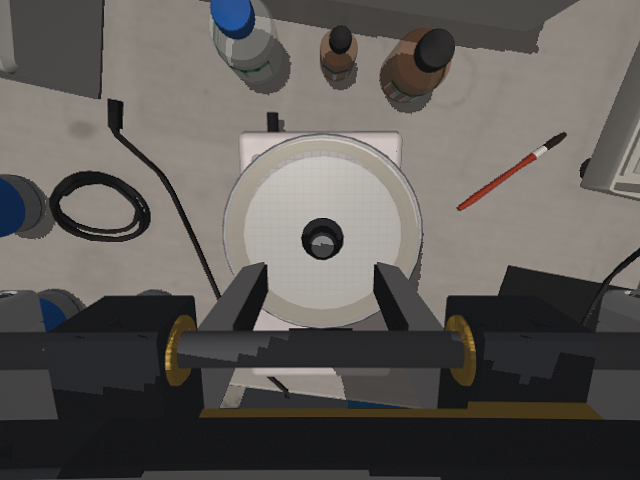

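The cover is gripped (width 23.5 mm on the knob) and lifted. Next I'll carry it to the free area.

```bash
python3 - <<'E'
from h import *
K=np.array([.575,.0125,0]); D=np.array([.596,.205,0])
manip.move_l(D+[0,0,.16],rate=.2)
manip.move_l(D+[0,0,.02],rate=.15)
r=manip.move_l(D+[0,0,-.006],rate=.03,until_force=4)
s=manip.read_state();print(r,s['gripper_width'],s['ee_pos'],s['force'],s['time_s'])
manip.move_gripper(.05)
manip.wait(.2)
s=manip.read_state();print(s['force'],s['ee_pos'])
manip.move_l(D+[0,0,.25],rate=.3)
snap('wrist','j0.png'); snap('side','j1.png')
print(manip.read_state()['time_s'])
E
```

```text
True 0.023735339584050785 [ 0.59573429  0.20490885 -0.00475684] [-0.15419521 -0.51789244  5.13783821] 27.7167
[ 0.81344438  0.95254259 -0.29828724] [ 0.59524213  0.20460772 -0.0050776 ]
29.625
```

View pics/j0.png

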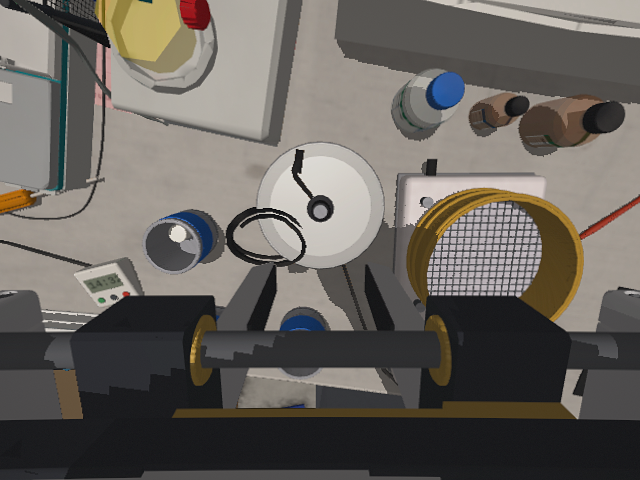

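View pics/j1.png

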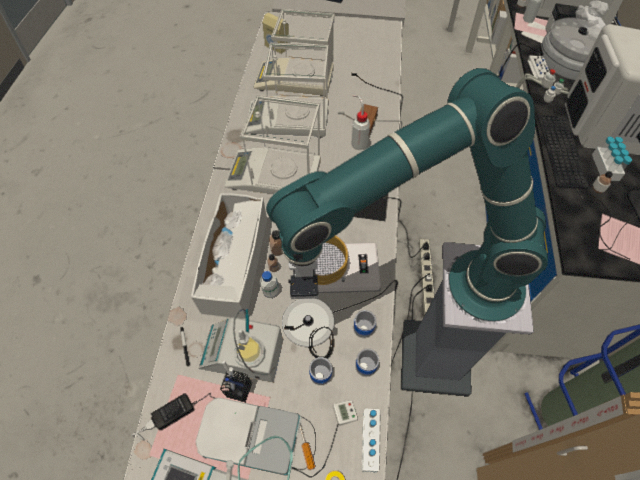

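The cables are only decoration. The cover lies flat at about (320,205) in the wrist view, with the sieve open. Next is an IK feasibility scan for the side grasp and pour.

```bash
cat >> h.py <<'E'
def ori(phi,th,roll=0,flip=1):
    from scipy.spatial.transform import Rotation as Ro
    z=np.array([np.cos(th)*np.cos(phi),np.cos(th)*np.sin(phi),-np.sin(th)])
    y=flip*np.array([-np.sin(phi),np.cos(phi),0]); x=np.cross(y,z)
    return Ro.from_rotvec(z*roll).as_matrix()@np.column_stack([x,y,z])
G=.0405
def tcp(c,R): return np.asarray(c)+G*R[:,2]
E
python3 - <<'E'
from h import *
d=np.pi/180
t0=manip.read_state()['time_s']
pts={'A':(.417,.201,.05),'B':(.401,.323,.05),'C':(.534,.369,.05),'Aup':(.417,.201,.2),'mat':(.45,-.33,.053),'mat2':(.45,-.28,.053),'mat3':(.45,-.4,.053)}
for n,p in pts.items():
  for th in (20,30,40,50):
    o=[]
    for fo in (-40,-20,0,20,40):
      phi=np.arctan2(p[1],p[0])+fo*d
      for fl in (1,-1):
        R=ori(phi,th*d,0,fl); q=manip.solve_ik(tcp(p,R),R)
        if q is not None: o.append((fo,fl,[round(float(v),1) for v in q]))
    print(n,th,[a[:2] for a in o], o[0][2] if o else '')
print(manip.read_state()['time_s']-t0)
E
```

```text
A 20 [(-40, 1), (-40, -1), (40, 1), (40, -1)] [-0.7, 0.9, -0.5, 2.4, 1.8, 1.7, -1.6]
A 30 [(-40, 1), (-40, -1), (40, 1), (40, -1)] [-0.6, 0.8, -0.6, 2.5, 1.8, 1.5, -1.5]
A 40 [(-40, 1), (-40, -1), (40, 1), (40, -1)] [-0.4, 0.7, -0.7, 2.5, 1.8, 1.2, -1.3]
A 50 [(-40, 1), (-40, -1), (-20, 1), (-20, -1), (20, 1), (20, -1)] [-0.2, 0.6, -0.8, 2.4, 1.7, 1.0, -1.1]
B 20 [(-40, 1), (-40, -1), (-20, 1), (-20, -1), (20, 1), (20, -1), (40, 1), (40, -1)] [-0.9, 0.9, -0.5, 2.4, 1.9, 1.6, -1.5]
B 30 [(-40, 1), (-40, -1), (-20, 1), (-20, -1), (20, 1), (20, -1), (40, 1), (40, -1)] [-0.7, 0.8, -0.6, 2.4, 1.9, 1.4, -1.3]
B 40 [(-40, 1), (-40, -1), (-20, 1), (-20, -1), (20, 1), (20, -1), (40, 1), (40, -1)] [-0.5, 0.7, -0.7, 2.4, 1.8, 1.2, -1.2]
B 50 [(-40, 1), (-40, -1), (-20, 1), (-20, -1), (0, 1), (0, -1), (20, 1), (20, -1), (40, 1), (40, -1)] [-0.4, 0.6, -0.8, 2.3, 1.7, 1.0, -1.0]
C 20 [(-40, 1), (-40, -1), (-20, 1), (-20, -1), (0, 1), (0, -1), (20, 1), (20, -1), (40, 1), (40, -1)] [-0.7, 0.9, -0.4, 2.1, 2.0, 1.5, -1.2]
C 30 [(-40, 1), (-40, -1), (-20, 1), (-20, -1), (0, 1), (0, -1), (20, 1), (20, -
[... 1667 characters left out ...]
, -1), (-20, 1), (-20, -1), (0, 1), (0, -1), (20, 1), (20, -1), (40, 1), (40, -1)] [0.6, 0.5, -0.5, 2.3, 1.6, 0.8, -1.0]
mat3 20 [(-40, 1), (-40, -1), (-20, 1), (-20, -1), (0, 1), (0, -1), (20, 1), (20, -1), (40, 1), (40, -1)] [0.4, 0.8, -0.2, 2.2, 1.9, 1.3, -1.4]
mat3 30 [(-40, 1), (-40, -1), (-20, 1), (-20, -1), (0, 1), (0, -1), (20, 1), (20, -1), (40, 1), (40, -1)] [0.5, 0.7, -0.3, 2.2, 1.9, 1.2, -1.3]
mat3 40 [(-40, 1), (-40, -1), (-20, 1), (-20, -1), (0, 1), (0, -1), (20, 1), (20, -1), (40, 1), (40, -1)] [0.6, 0.6, -0.4, 2.2, 1.8, 1.0, -1.1]
mat3 50 [(-40, 1), (-40, -1), (-20, 1), (-20, -1), (0, 1), (0, -1), (20, 1), (20, -1), (40, 1), (40, -1)] [0.7, 0.6, -0.4, 2.1, 1.6, 0.8, -0.8]
0.0
```

```bash
cat > scan.py <<'E'
from h import *
d=np.pi/180
S=np.array([.574,.013])
def pourR(th,al,e,s):
    # tool orientation with jar axis pointing azimuth al, elev e ; s spin about jar axis
    aT=np.array([np.cos(th),0,-np.sin(th)])
    yT=np.array([0,1.,0]); MT=np.column_stack([aT,yT,np.cross(aT,yT)])
    a=np.array([np.cos(e)*np.cos(al),np.cos(e)*np.sin(al),np.sin(e)])
    h=np.array([-np.sin(al),np.cos(al),0]); k=np.cross(a,h)
    y=np.cos(s)*h+np.sin(s)*k
    MW=np.column_stack([a,y,np.cross(a,y)])
    return MW@MT.T,a
def pourTcp(R,a,zm=.15,off=.0):
    # jar: grip point 48mm above foot => mouth 28mm ahead. mouth centre at S, lowest mouth at zm
    low=.033*np.sqrt(1-a[2]**2)
    m=np.array([S[0],S[1],zm+low])
    m[:2]-=off*a[:2]
    c=m-.028*a
    return c+G*R[:,2],c
def bodylow(R,c):
    return min((c-.078*R[:,2]+i*.0375*R[:,0]+j*.0885*R[:,1])[2] for i in(-1,1) for j in (-1,1))
E
python3 - <<'E'
from scan import *
q0=np.array(manip.read_state()['joint_pos'])
res=[]
for th in (30,40,45,50):
  for e in (-40,-50,-60):
    for al in range(0,360,20):
      for s in range(0,360,15):
        R,a=pourR(th*d,al*d,e*d,s*d)
        if R[2,2]>.35: continue
        t,c=pourTcp(R,a)
        bl=bodylow(R,c)
        if bl<.11: continue
        q=manip.solve_ik(t,R)
        if q is None: continue
        res.append((np.abs(q-q0).max(),th,e,al,s,round(bl,3),round(R[2,2],2),np.round(q,2),R[:,2].round(2)))
res.sort(key=lambda r:r[0])
print(len(res))
for th in (30,40,45,50):
    for e in (-40,-50,-60):
        l=[r for r in res if r[1]==th and r[2]==e]; print(th,e,len(l)); [print('  ',*r) for r in l[:4]]
E
```

```text
852
30 -40 97
   0.6453126938329173 30 -40 40 135 0.126 -0.15 [-0.49  0.9  -0.01  1.55  0.91  1.87 -1.62] [-0.2  -0.97 -0.15]
   0.6861486016702576 30 -40 60 165 0.166 -0.32 [-0.21  0.87 -0.37  1.51  0.96  1.96 -1.34] [-0.27 -0.91 -0.32]
   0.6879821420505474 30 -40 340 210 0.146 -0.25 [ 0.51  1.06 -0.52  1.23 -0.41  1.94 -1.95] [-0.66  0.7  -0.25]
   0.688279212476872 30 -40 320 180 0.185 -0.34 [ 0.39  1.01 -0.42  1.19 -0.37  1.98 -2.27] [-0.72  0.6  -0.34]
30 -50 95
   0.7293457252702229 30 -50 300 165 0.153 -0.15 [ 0.58  1.18 -0.73  1.17 -0.35  1.96 -2.67] [-0.68  0.72 -0.15]
   0.753894406408447 30 -50 340 210 0.137 -0.1 [ 0.59  1.2  -0.73  1.17 -0.36  2.   -2.17] [-0.69  0.71 -0.1 ]
   0.789044998541236 30 -50 40 135 0.12 -0.01 [-0.59  0.98  0.13  1.52  0.9   1.9  -1.48] [-0.21 -0.98 -0.01]
   0.8203616099391382 30 -50 320 195 0.153 -0.15 [ 0.52  1.07 -0.48  1.26 -0.54  1.93 -2.19] [-0.59  0.79 -0.15]
30 -60 92
   0.7898091732229162 30 -60 320 195 0.141 0.01 [ 0.64  1.24 -0.73  1.21 -0.47  1.95 -2.39] [-0.6   0.8   0.01]
   0.812726434459832 30 -60 280 150 0.128 0.06 [ 0.64  1.2
[... 3663 characters left out ...]
] [-0.   -0.98  0.19]
   0.9129755395619399 50 -50 80 150 0.112 0.23 [-0.7   1.02  0.17  1.76  1.19  1.82 -1.5 ] [ 0.16 -0.96  0.23]
   0.923966183038168 50 -50 300 180 0.142 0.17 [ 0.66  1.26 -0.67  1.28 -0.65  1.92 -2.48] [-0.49  0.85  0.17]
50 -60 13
   0.9239665734643696 50 -60 100 180 0.129 0.34 [-0.74  1.1   0.24  1.73  1.2   1.85 -1.17] [ 0.16 -0.93  0.34]
   1.1392796744349902 50 -60 300 180 0.129 0.34 [ 0.86  1.59 -1.16  1.25 -0.39  1.83 -2.81] [-0.47  0.81  0.34]
   1.169893777683229 50 -60 120 180 0.129 0.34 [-0.79  1.05  0.22  1.96  1.45  1.75 -1.41] [ 0.47 -0.81  0.34]
   1.2340946751396935 50 -60 280 180 0.129 0.34 [ 0.72  1.23 -0.54  1.5  -0.96  1.8  -2.27] [-0.16  0.93  0.34]
```

```bash
python3 - <<'E'
from scan import *
pts={'A':(.417,.201,.048),'Aup':(.417,.201,.2),'B':(.401,.323,.048),'Bup':(.401,.323,.2),'C':(.534,.369,.048),'Cup':(.534,.369,.2),'S':(.574,.03,.25),'m1':(.49,-.41,.053),'m1u':(.49,-.41,.15),'m2':(.41,-.36,.053),'m2u':(.41,-.36,.15),'m3':(.47,-.28,.053),'m3u':(.47,-.28,.15)}
for n,p in pts.items():
    for th in (40,45):
        o=[]
        for phi in (-15,-30,-45,-60,-75):
            R=ori(phi*d,th*d,0,-1); q=manip.solve_ik(tcp(p,R),R)
            o.append((phi,None if q is None else [float(v) for v in np.round(q,1)]))
        print(n,th,o)
for th,e in ((40,-45),(45,-45),(40,-50)):
  for al in (100,120,140,160):
    for s in (150,165,180,195,210):
        R,a=pourR(th*d,al*d,e*d,s*d); t,c=pourTcp(R,a); q=manip.solve_ik(t,R)
        if q is not None: print(th,e,al,s,round(bodylow(R,c),3),R[:,2].round(2),np.round(q,2))
E
```

```text
A 40 [(-15, [-1.8, 0.8, 0.9, 2.5, 1.9, 0.3, 1.4]), (-30, [-0.6, 0.7, -0.6, 2.3, 1.5, 1.2, 1.8]), (-45, [-0.2, 1.0, -1.1, 2.2, 1.5, 1.8, 1.8]), (-60, [-0.2, 1.1, -1.1, 2.0, 1.3, 1.8, 1.7]), (-75, [-0.2, 1.1, -1.1, 1.9, 1.2, 1.9, 1.6])]
A 45 [(-15, [-1.8, 0.7, 0.9, 2.5, 1.8, 0.2, 1.6]), (-30, [-0.4, 0.7, -0.7, 2.3, 1.5, 1.2, 1.9]), (-45, [-0.1, 0.9, -1.1, 2.2, 1.4, 1.6, 1.8]), (-60, [-0.1, 1.0, -1.1, 2.0, 1.3, 1.7, 1.7]), (-75, [-0.1, 1.0, -1.1, 1.9, 1.2, 1.8, 1.6])]
Aup 40 [(-15, [-0.0, 0.2, -1.1, 2.4, 1.4, 1.1, 2.3]), (-30, [-0.1, 0.4, -1.1, 2.3, 1.3, 1.4, 2.2]), (-45, [-0.2, 0.5, -1.1, 2.1, 1.2, 1.6, 2.1]), (-60, [-0.2, 0.7, -1.1, 2.0, 1.1, 1.8, 2.0]), (-75, [-0.2, 0.8, -1.1, 1.9, 1.0, 1.9, 1.8])]
Aup 45 [(-15, [0.0, 0.2, -1.1, 2.4, 1.3, 1.0, 2.5]), (-30, [-0.1, 0.3, -1.1, 2.3, 1.2, 1.2, 2.3]), (-45, [-0.1, 0.5, -1.1, 2.1, 1.1, 1.5, 2.2]), (-60, [-0.1, 0.6, -1.1, 2.0, 1.0, 1.6, 2.0]), (-75, [-0.1, 0.7, -1.1, 1.9, 1.0, 1.8, 1.9])]
B 40 [(-15, [-0.9, 0.6, -0.4, 2.2, 1.5, 1.1, 1.9]), (-30, [-0.5, 0.9, -0.9, 2.1, 1.5, 1.6, 1.9]), (-45, [-0.4, 1.1, -1.1, 1.9, 1.4, 1.8, 1.8]), (-60, [-0.4
[... 9309 characters left out ...]
6  2.38  2.16  1.72 -1.63]
40 -50 140 180 0.155 [ 0.77 -0.64 -0.  ] [-0.28  0.78 -0.37  2.26  1.94  1.76 -1.35]
40 -50 140 195 0.14 [ 0.62 -0.78  0.02] [-0.23  0.84 -0.46  2.11  1.78  1.89 -1.11]
40 -50 140 210 0.124 [ 0.46 -0.89  0.07] [-0.66  0.86  0.04  1.98  1.44  1.65 -0.93]
40 -50 160 150 0.124 [1.   0.04 0.07] [-0.1   0.82  0.02  2.52  3.09  1.83 -1.92]
40 -50 160 165 0.14 [ 0.99 -0.15  0.02] [-0.2   0.76 -0.1   2.51  2.72  1.73 -1.73]
40 -50 160 180 0.155 [ 0.94 -0.34 -0.  ] [-0.25  0.74 -0.22  2.45  2.37  1.7  -1.49]
40 -50 160 195 0.14 [ 0.85 -0.52  0.02] [-0.26  0.78 -0.33  2.34  2.11  1.76 -1.24]
40 -50 160 210 0.124 [ 0.73 -0.68  0.07] [-0.29  0.84 -0.37  2.2   1.91  1.85 -1.03]
```

```bash
python3 - <<'E'
from scan import *
manip.move_gripper(.09,40)
B=np.array([.401,.324,.048])
R=ori(-60*d,45*d,0,-1)
manip.move_ptp(tcp(B,R)-.18*R[:,2],R)
s=manip.read_state();print(s['joint_pos'].round(2),s['time_s'],s['ee_pos'])
im,c=snap('wrist','k0.png'); np.save('k0.npy',c['cam_to_world'])
snap('side','k1.png')
print(proj(c,[B+[0,0,.028]]))
E
```

```text
[-0.59  0.93 -1.09  1.58  1.05  1.95  1.79] 33.7167 [0.35188055 0.40929741 0.14670013]
[[320.4290559  206.63799625]]
```

View pics/k0.png

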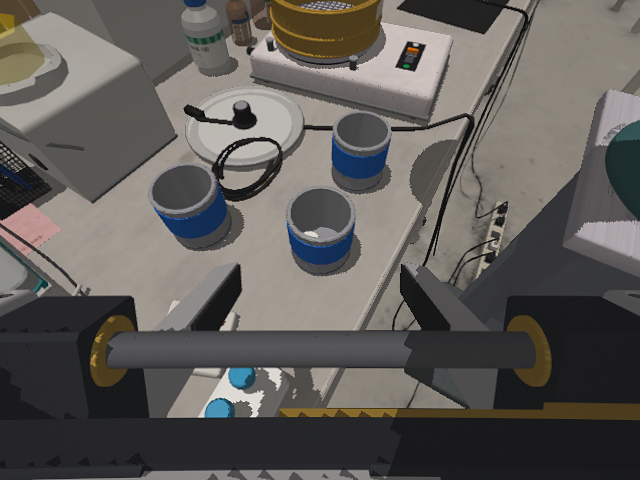

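View pics/k1.png

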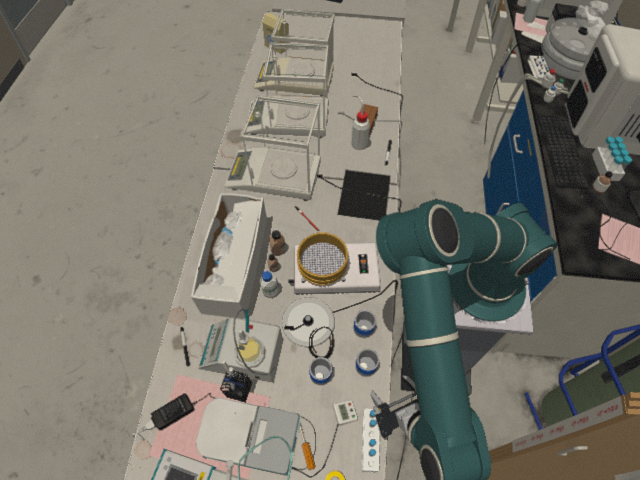

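The view shows B ahead with rim centre at about (321,211), A at (361,133) and C at (184,189). I'll refine with rim crops.

```bash
python3 - <<'E'
from scan import *
c=imaging.get_calibration('wrist')
im=cv2.imread('pics/k0.png')
for n,p in [('B',(321,211)),('A',(361,133)),('C',(184,189))]:
    P=onz(c,p,.076); print(n,P)
    ang=np.linspace(0,2*np.pi,60)
    for z,r,col in ((.076,.033,(0,0,255)),(0,.033,(0,255,0))):
        ps=proj(c,np.c_[P[0]+r*np.cos(ang),P[1]+r*np.sin(ang),0*ang+z])
        cv2.polylines(im,[np.int32(np.round(ps*8))],True,col,1,shift=3)
cv2.imwrite('pics/k2.png',cv2.resize(im[95:285,140:400],None,fx=3,fy=3,interpolation=cv2.INTER_NEAREST))
E
```

```text
B [0.39788052 0.328275   0.076     ]
A [0.41304569 0.21115056 0.076     ]
C [0.53034259 0.3736054  0.076     ]
```

View pics/k2.png

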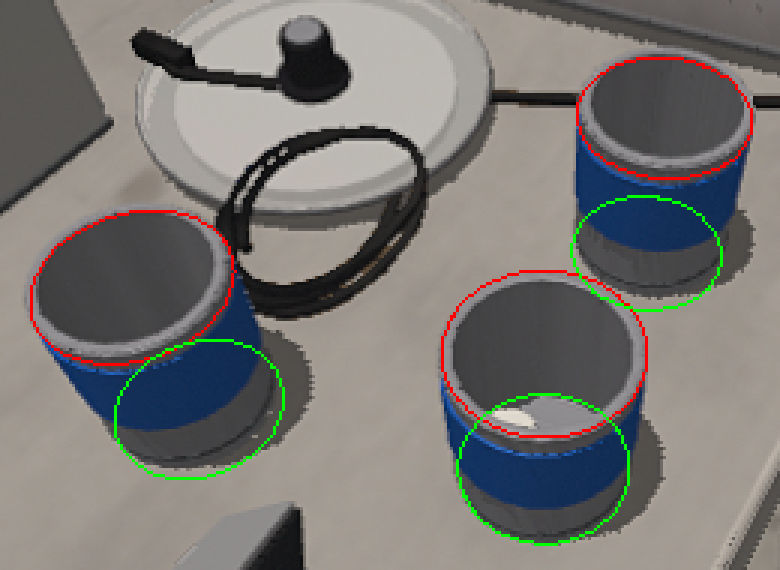

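```bash
cat > jar.py <<'E'
from scan import *
TH=45*d; PHI=-60*d
aT=np.array([np.cos(TH),0,-np.sin(TH)])
def st(): 
    s=manip.read_state(); return s['joint_pos'].round(2),round(s['gripper_width'],4),s['force'].round(1),round(s['time_s'],1)
def grasp(J,zg=.048,phi=PHI):
    R=ori(phi,TH,0,-1); c=np.array([J[0],J[1],zg])
    manip.move_l(tcp(c,R)-.10*R[:,2],rate=.25)
    print('ap',manip.move_l(tcp(c,R),rate=.08,until_force=8))
    manip.move_gripper(.06,40); print('grip',*st())
    manip.move_l(tcp(c,R)+[0,0,.17],rate=.2); print('lift',*st())
def pourpose(pitch,roll,cz=None,zm=.145,off=.02,phi=PHI):
    R=ori(phi,pitch*d,roll*d,-1); a=R@aT
    low=.033*np.sqrt(max(0,1-a[2]**2))
    m=np.array([S[0],S[1],0]); m[:2]-=off*a[:2]
    c=m-.028*a; c[2]=cz if cz else zm+low-.028*a[2]
    return R,a,tcp(c,R),c
E
python3 - <<'E'
from jar import *
c=imaging.get_calibration('wrist')
for n,p in [('B',(321,211)),('A',(361,131)),('C',(183.5,187))]: print(n,onz(c,p,.076))
for sg in (1,-1):
  for pitch,roll,cz in ((45,0,.26),(10,60*sg,.26),(0,120*sg,.26),(0,150*sg,.25),(0,180*sg,None),(-8,180*sg,None)):
    R,a,t,cc=pourpose(pitch,roll,cz); q=manip.solve_ik(t,R)
    print(pitch,roll,np.degrees(np.arcsin(a[2])).round(),round(bodylow(R,cc),3),None if q is None else q.round(2))
grasp((.398,.328))
snap('wrist','l0.png')
E
```

```text
B [0.39788052 0.328275   0.076     ]
A [0.41451478 0.20819364 0.076     ]
C [0.53254563 0.37188767 0.076     ]
45 0 90.0 0.289 [ 0.47  0.57 -1.23  1.93  1.29  1.54  2.46]
10 60 28.0 0.18 [-0.04  0.7  -0.7   1.96  1.65  1.83  1.11]
0 120 -21.0 0.165 [-0.21  0.74 -0.48  1.97  1.68  1.87 -0.03]
0 150 -38.0 0.173 [-0.21  0.75 -0.47  2.    1.67  1.87 -0.59]
0 180 -45.0 0.151 [-1.41  1.3   1.08  2.06  0.82  0.72 -0.93]
-8 180 -53.0 0.139 [-1.43  1.44  1.07  2.03  0.8   0.78 -0.99]
45 0 90.0 0.289 [ 0.47  0.57 -1.23  1.93  1.29  1.54  2.46]
10 -60 28.0 0.18 [-1.5   1.02  1.22  2.15  0.81  0.66 -2.8 ]
0 -120 -21.0 0.165 [-1.43  1.06  1.08  2.15  1.03  0.82 -2.03]
0 -150 -38.0 0.173 [-1.42  1.1   1.08  2.12  1.    0.81 -1.49]
0 -180 -45.0 0.151 [-1.41  1.3   1.08  2.06  0.82  0.72 -0.93]
-8 -180 -53.0 0.139 [-1.43  1.44  1.07  2.03  0.8   0.78 -0.99]
ap False
grip [-0.42  1.02 -1.    1.8   1.21  1.74  1.74] 0.0685 [-0.8  0.4  1. ] 36.2
lift [-0.33  0.78 -1.14  1.75  1.05  1.88  1.93] 0.0686 [-0.2 -0.8 -3.9] 37.2
```

View pics/l0.png

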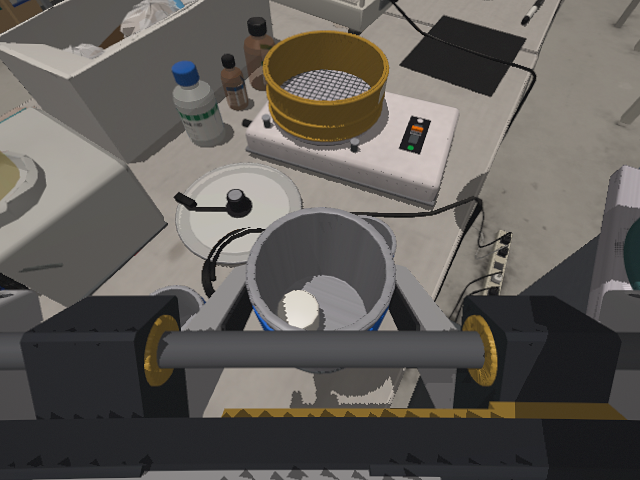

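Jar B is held with one cylinder visible. Next it goes over the sieve and pours.

```bash
cat >> jar.py <<'E'
def pour(tag):
    R,a,t,c=pourpose(45,0,.26); manip.move_ptp(t,R)
    for pitch,roll,cz in ((10,60,.26),(0,120,.26)):
        R,a,t,c=pourpose(pitch,roll,cz); manip.move_ptp(t,R); print('w',roll,*st())
    R,a,t,c=pourpose(0,175,None); q=manip.solve_ik(t,R); print('plan',q.round(2))
    if abs(q-np.array(manip.read_state()['joint_pos'])).max()>1.6: print('BIG'); return False
    manip.move_ptp(t,R); print('w',*st())
    snap('side',f'{tag}_s.png'); snap('scene',f'{tag}_c.png')
    return True
E
python3 - <<'E'
from jar import *
pour('m')
a=cv2.imread('pics/m_s.png');b=cv2.imread('pics/m_c.png')
cv2.imwrite('pics/m_2.png',np.hstack([cv2.resize(a[200:320,260:420],(400,300)),cv2.resize(b[170:290,230:390],(400,300))]))
E
```

```text
w 60 [ 0.04  0.75 -0.81  1.96  1.69  1.9   1.13] 0.0682 [-1.  -0.2 -2.5] 39.8
w 120 [-0.07  0.8  -0.66  1.96  1.76  1.99  0.  ] 0.0681 [-0.2 -0.9 -4.3] 40.9
plan [-0.11  0.91 -0.59  2.01  1.74  1.99 -1.13]
w [-0.11  0.91 -0.59  2.01  1.74  1.99 -1.13] 0.0684 [ 0.   0.2 -3.5] 42.0
```

View pics/m_2.png

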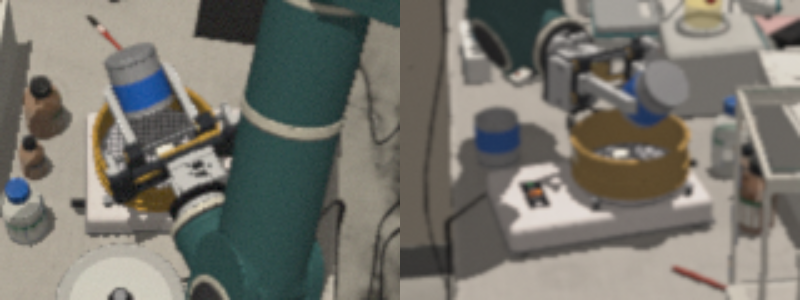

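The jar is inverted over the sieve and something white shows inside it. I'll wait, right the jar, and look.

```bash
cat >> jar.py <<'E'
def shake():
    R,a,t,c=pourpose(0,175,None)
    manip.wait(.4)
    s=manip.read_state(); p=s['ee_pos']
    for k in (1,-1,1,-1): manip.move_l(t+[0,0,.008*(k>0)],rate=.2)
    print('shaken',*st())
def unpour(tag):
    for pitch,roll,cz in ((0,120,.26),(10,60,.26),(45,0,.26)):
        R,a,t,c=pourpose(pitch,roll,cz); manip.move_ptp(t,R)
    print('up',*st()); snap('wrist',f'{tag}_w.png')
E
python3 - <<'E'
from jar import *
shake(); unpour('n')
E
```

```text
shaken [-0.12  0.91 -0.58  2.01  1.74  1.99 -1.13] 0.0682 [-1.5 -1.8 -2.2] 43.5
up [ 0.16  0.36 -0.77  1.94  1.11  1.29  2.54] 0.0687 [-0.7  1.1 -2.5] 47.0
```

View pics/n_w.png

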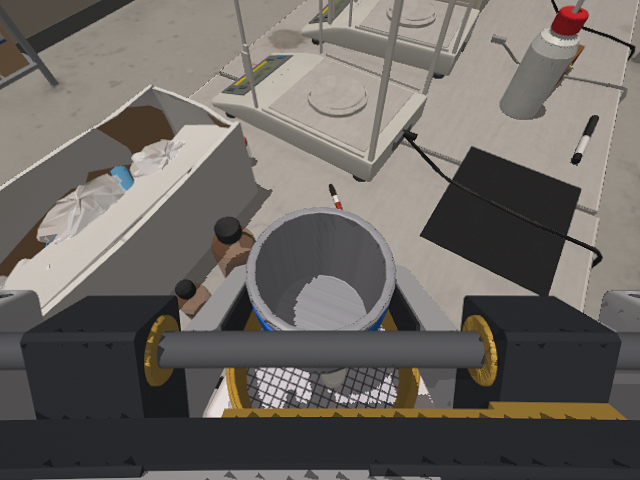

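Jar B is empty and a cylinder sits in the sieve at about (335,375). Next I'll plan the mat placements.

```bash
python3 - <<'E'
from jar import *
q0=np.array(manip.read_state()['joint_pos'])
for n,p in {'m1':(.49,-.41),'m2':(.41,-.36),'m3':(.47,-.28)}.items():
  for phi in (-60,-75,-90,-105):
    o=[]
    for z in (.053,.15,.22):
        R=ori(phi*d,TH,0,-1); q=manip.solve_ik(tcp((*p,z),R),R); o.append(None if q is None else (q.round(2).tolist(),round(abs(q-q0).max(),1)))
    print(n,phi,*o)
E
```

```text
m1 -60 ([0.73, 0.58, -0.33, 2.21, 2.12, 0.64, 2.18], np.float64(1.0)) ([0.82, 0.38, -0.43, 2.19, 1.77, 0.55, 2.55], np.float64(0.7)) None
m1 -75 ([0.64, 0.62, -0.34, 2.12, 1.76, 0.79, 2.24], np.float64(0.7)) ([0.77, 0.44, -0.48, 2.1, 1.52, 0.8, 2.54], np.float64(0.6)) ([0.85, 0.33, -0.57, 2.05, 1.34, 0.82, 2.75], np.float64(0.7))
m1 -90 ([0.6, 0.68, -0.37, 2.0, 1.49, 0.96, 2.26], np.float64(0.4)) ([0.68, 0.51, -0.46, 1.98, 1.32, 1.0, 2.48], np.float64(0.5)) ([0.73, 0.4, -0.51, 1.94, 1.21, 1.04, 2.64], np.float64(0.6))
m1 -105 ([0.56, 0.74, -0.36, 1.85, 1.27, 1.11, 2.24], np.float64(0.4)) ([0.61, 0.58, -0.41, 1.84, 1.16, 1.18, 2.41], np.float64(0.4)) ([0.64, 0.49, -0.46, 1.8, 1.09, 1.24, 2.54], np.float64(0.5))
m2 -60 ([0.78, 0.51, -0.39, 2.42, 2.22, 0.74, 2.01], np.float64(1.1)) ([0.89, 0.24, -0.51, 2.39, 1.86, 0.56, 2.4], np.float64(0.8)) ([0.97, 0.07, -0.56, 2.34, 1.46, 0.47, 2.8], np.float64(0.8))
m2 -75 ([0.62, 0.54, -0.35, 2.33, 1.84, 0.82, 2.05], np.float64(0.7)) ([0.77, 0.31, -0.51, 2.31, 1.54, 0.78, 2.41], np.float64(0.6)) ([0.85, 0.15, -0.57, 2.26, 1.3, 0.76, 2.69], np.float
[... 476 characters left out ...]
0.29, -0.56, 2.33, 1.63, 0.73, 2.42], np.float64(0.6)) ([0.74, 0.13, -0.62, 2.28, 1.35, 0.68, 2.73], np.float64(0.6))
m3 -75 ([0.46, 0.58, -0.44, 2.25, 1.62, 0.95, 2.09], np.float64(0.5)) ([0.56, 0.37, -0.54, 2.22, 1.39, 0.94, 2.38], np.float64(0.4)) ([0.63, 0.23, -0.6, 2.18, 1.22, 0.94, 2.6], np.float64(0.5))
m3 -90 ([0.42, 0.64, -0.44, 2.12, 1.37, 1.07, 2.09], np.float64(0.5)) ([0.49, 0.45, -0.51, 2.1, 1.21, 1.12, 2.31], np.float64(0.3)) ([0.54, 0.32, -0.56, 2.05, 1.1, 1.16, 2.48], np.float64(0.4))
m3 -105 ([0.41, 0.7, -0.44, 1.98, 1.17, 1.2, 2.06], np.float64(0.5)) ([0.45, 0.52, -0.48, 1.96, 1.06, 1.27, 2.24], np.float64(0.3)) ([0.48, 0.42, -0.51, 1.92, 0.98, 1.34, 2.37], np.float64(0.3))
```

```bash
cat >> jar.py <<'E'
def place(M,tag,zfoot=.003):
    R=ori(-90*d,TH,0,-1)
    manip.move_ptp(tcp((*M,.21),R),R)
    manip.move_l(tcp((*M,.048+zfoot+.015),R),rate=.2)
    r=manip.move_l(tcp((*M,.048+zfoot-.004),R),rate=.03,until_force=5); s=manip.read_state()
    print('down',r,(s['ee_pos']-G*s['eef_rot'][:,2]).round(4),*st())
    manip.move_gripper(.09); manip.wait(.2)
    manip.move_l(s['ee_pos']-.13*R[:,2],rate=.2)
    snap('wrist',f'{tag}_w.png'); print(*st())
E
python3 - <<'E'
from jar import *
place((.50,-.41),'o')
E
```

```text
down True [ 0.5    -0.4102  0.0511] [ 0.63  0.7  -0.41  1.97  1.5   0.99  2.27] 0.0686 [-0.5  2.   6. ] 50.0
[ 0.56  0.52 -0.53  2.01  1.27  1.12  2.36] 0.0899 [-0.7 -0.2 -0. ] 51.6
```

View pics/o_w.png

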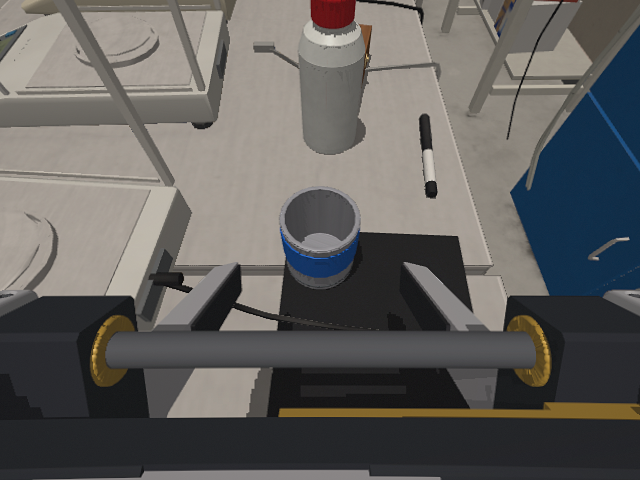

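Jar 1 stands upright and empty on the mat. Next is C, which I'll look at again first.

```bash
python3 - <<'E'
from jar import *
R=ori(PHI,TH,0,-1)
manip.move_ptp(tcp((.50,.02,.30),R),R)
snap('wrist','p0.png')
C=np.array([.5325,.372,.048])
manip.move_ptp(tcp(C,R)-.17*R[:,2],R)
im,c=snap('wrist','p1.png'); np.save('p1.npy',c['cam_to_world']); snap('side','p2.png')
print(*st())
P=[C+[0,0,.028]]; print(proj(c,P))
for n,J in (('C',C),('A',np.array([.4145,.208,0]))):
    ang=np.linspace(0,2*np.pi,60)
    for z,r,col in ((.076,.033,(0,0,255)),(0,.033,(0,255,0))):
        ps=proj(c,np.c_[J[0]+r*np.cos(ang),J[1]+r*np.sin(ang),0*ang+z])
        cv2.polylines(im,[np.int32(np.round(ps*8))],True,col,1,shift=3)
cv2.imwrite('pics/p3.png',im)
E
```

```text
[-0.58  1.03 -1.01  1.3   1.23  1.96  2.07] 0.0902 [-0.7 -0.2 -1.1] 54.9
[[320.85053274 209.55606278]]
```

View pics/p3.png

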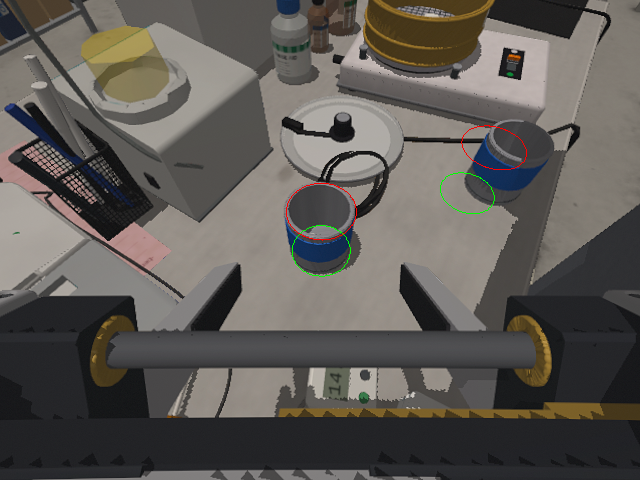

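View pics/p0.png

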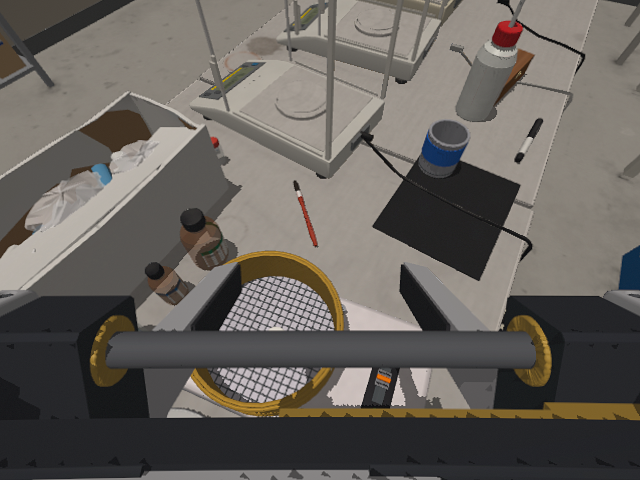

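C is where expected. Jar A has been knocked aside (rim now about (517,143)), so I'll re-measure it later. Grasp and pour C.

```bash
python3 - <<'E'
from jar import *
c=imaging.get_calibration('wrist'); print('A',onz(c,(516.5,143),.076))
grasp((.5325,.372))
snap('wrist','q0.png')
if manip.read_state()['gripper_width']>.065:
    if pour('q'): shake(); unpour('q')
E
```

```text
A [0.39443897 0.19075327 0.076     ]
ap False
grip [-0.4   1.11 -0.95  1.5   1.34  1.76  2.02] 0.0679 [-0.6  1.1  2.5] 57.2
lift [-0.36  0.9  -1.04  1.45  1.23  1.9   2.18] 0.0676 [-0.8  0.6 -2.9] 58.2
w 60 [ 0.03  0.74 -0.8   1.96  1.69  1.89  1.12] 0.0681 [-0.2  0.7 -3.2] 60.9
w 120 [-0.07  0.8  -0.66  1.96  1.76  1.99  0.  ] 0.0677 [ 0.2  0.  -2.8] 62.0
plan [-0.11  0.91 -0.59  2.01  1.74  1.99 -1.13]
w [-0.11  0.91 -0.59  2.01  1.74  1.99 -1.13] 0.068 [-0.2 -0.  -3.3] 63.1
shaken [-0.12  0.91 -0.58  2.01  1.74  1.99 -1.13] 0.0674 [ 0.1  0.6 -2.1] 64.6
up [ 0.16  0.36 -0.77  1.94  1.11  1.29  2.54] 0.0678 [ 0.5  0.3 -1.9] 68.1
```

View pics/q0.png

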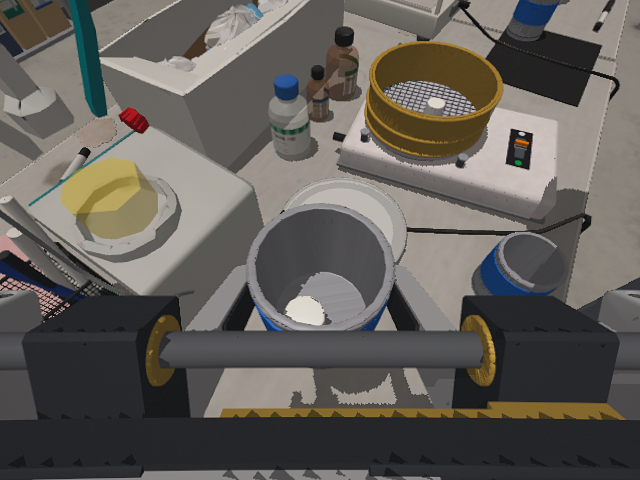

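View pics/q_w.png

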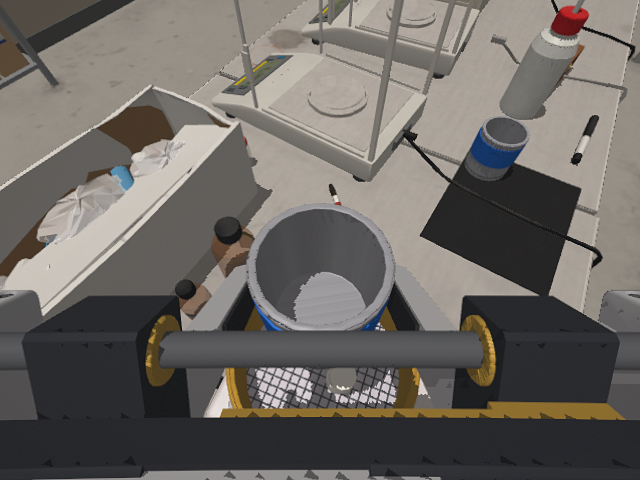

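C is empty; one cylinder had been seen in it beforehand. I'll place it on the mat, then view A.

```bash
python3 - <<'E'
from jar import *
place((.405,-.365),'r')
R=ori(PHI,TH,0,-1)
manip.move_ptp(tcp((.48,.05,.30),R),R)
A=np.array([.395,.191,.048])
manip.move_ptp(tcp(A,R)-.17*R[:,2],R)
im,c=snap('wrist','s1.png'); snap('side','s2.png')
print(*st())
ang=np.linspace(0,2*np.pi,60)
for z,r,col in ((.076,.033,(0,0,255)),(0,.033,(0,255,0))):
    ps=proj(c,np.c_[A[0]+r*np.cos(ang),A[1]+r*np.sin(ang),0*ang+z])
    cv2.polylines(im,[np.int32(np.round(ps*8))],True,col,1,shift=3)
cv2.imwrite('pics/s3.png',im)
E
```

```text
down True [ 0.4052 -0.3652  0.0509] [ 0.65  0.6  -0.44  2.22  1.56  0.98  2.08] 0.0677 [-0.5  1.6  7.1] 71.1
[ 0.57  0.38 -0.59  2.25  1.24  1.09  2.23] 0.0898 [-0.6  0.6 -1.3] 72.7
[-0.39  0.74 -1.08  1.92  0.97  1.75  1.78] 0.09 [-0.4  0.  -0.2] 75.3
```

View pics/s3.png

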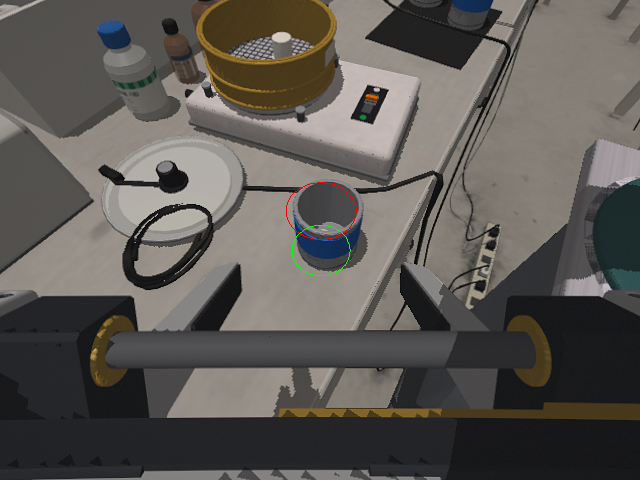

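View pics/r_w.png

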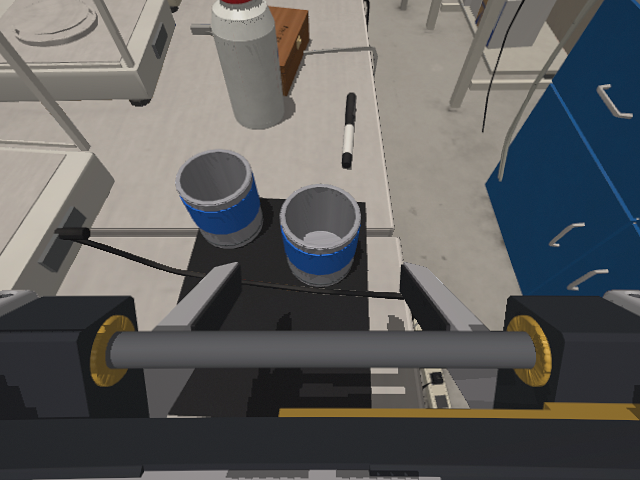

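A's rim centre is about 6 px right of my estimate. The sieve shows a white cylinder at (282,43).

```bash
python3 - <<'E'
from jar import *
im=cv2.imread('pics/s1.png'); c=imaging.get_calibration('wrist')
A0=proj(c,[.395,.191,.076])[0]; A=onz(c,A0+[6,-.5],.076); print(A0,A)
ang=np.linspace(0,2*np.pi,60)
for z,r,col in ((.076,.033,(0,0,255)),(0,.033,(0,255,0))):
    ps=proj(c,np.c_[A[0]+r*np.cos(ang),A[1]+r*np.sin(ang),0*ang+z])
    cv2.polylines(im,[np.int32(np.round(ps*8))],True,col,1,shift=3)
cv2.imwrite('pics/s4.png',cv2.resize(im[160:290,250:400],None,fx=4,fy=4,interpolation=0))
E
```

```text
[320.69891196 209.39142149] [0.39038205 0.18766802 0.076     ]
```

View pics/s4.png

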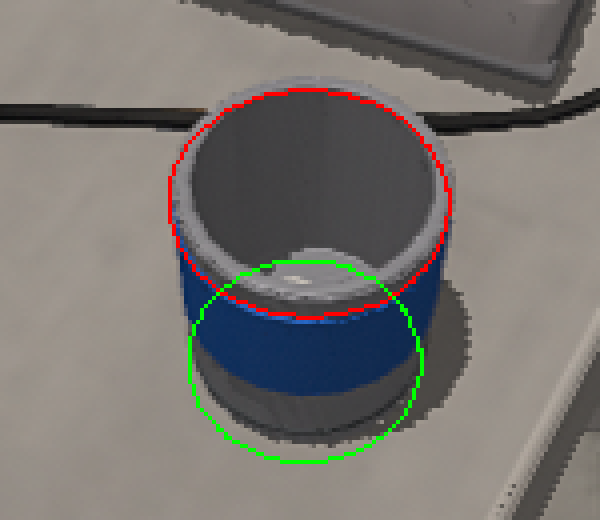

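```bash
python3 - <<'E'
from jar import *
c=imaging.get_calibration('wrist')
A=onz(c,(327.7,205.2),.076); print(A)
grasp(A[:2]); snap('wrist','t0.png')
if manip.read_state()['gripper_width']>.065:
    if pour('t'): shake(); unpour('t')
E
```

```text
[0.39168796 0.18340404 0.076     ]
ap False
grip [-0.23  0.85 -0.94  2.11  1.22  1.54  1.71] 0.0684 [-1.4  0.4  2.9] 77.7
lift [-0.06  0.53 -1.15  2.05  0.99  1.65  2.01] 0.0686 [-0.5 -0.1 -1.8] 78.7
w 60 [ 0.    0.72 -0.76  1.96  1.67  1.86  1.12] 0.0687 [ 1.   0.1 -2.7] 81.0
w 120 [-0.07  0.8  -0.66  1.96  1.76  1.99  0.  ] 0.0681 [ 0.2  0.8 -2.1] 82.1
plan [-0.11  0.91 -0.59  2.01  1.75  1.99 -1.13]
w [-0.11  0.91 -0.59  2.01  1.75  1.99 -1.13] 0.0686 [ 0.6 -0.5 -2.3] 83.2
shaken [-0.12  0.91 -0.58  2.01  1.74  1.99 -1.13] 0.0683 [ 0.2  0.4 -2.1] 84.7
up [ 0.16  0.36 -0.77  1.94  1.11  1.29  2.54] 0.0685 [ 0.6  0.6 -1.9] 88.2
```

View pics/t0.png

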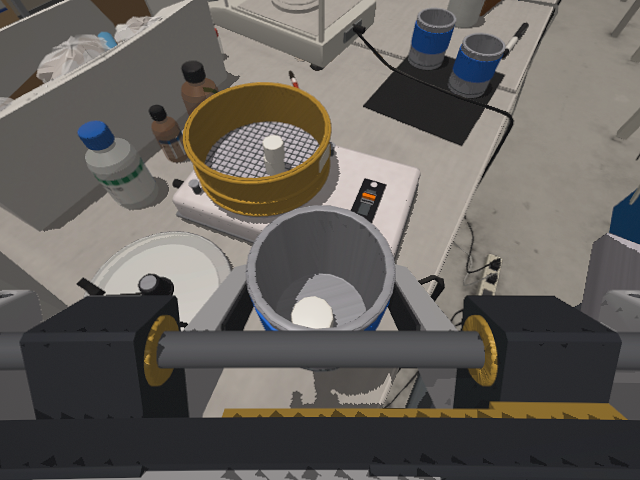

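View pics/t_w.png

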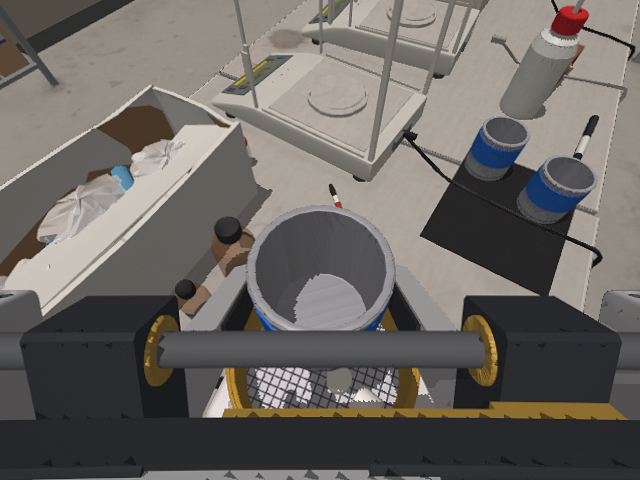

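A is empty. In the earlier picture (t0) two cylinders seemed stacked in the sieve. I'll place A, then look down into the sieve.

```bash
python3 - <<'E'
from jar import *
place((.452,-.275),'u')
R=down(-np.pi/2+.145)
manip.move_ptp([.50,.005,.28],R)
snap('wrist','v0.png'); snap('side','v1.png'); snap('scene','v2.png'); print(*st())
E
```

```text
down True [ 0.4521 -0.2752  0.0511] [ 0.45  0.63 -0.47  2.16  1.39  1.08  2.05] 0.0686 [-0.3  1.   5.8] 90.8
[ 0.36  0.45 -0.61  2.14  1.12  1.23  2.17] 0.0902 [-0.1 -0.6 -0.2] 92.4
[-1.03  0.18  1.08  1.82 -0.16  1.25 -1.32] 0.0901 [ 0.   0.  -0.6] 95.6
```

View pics/v0.png

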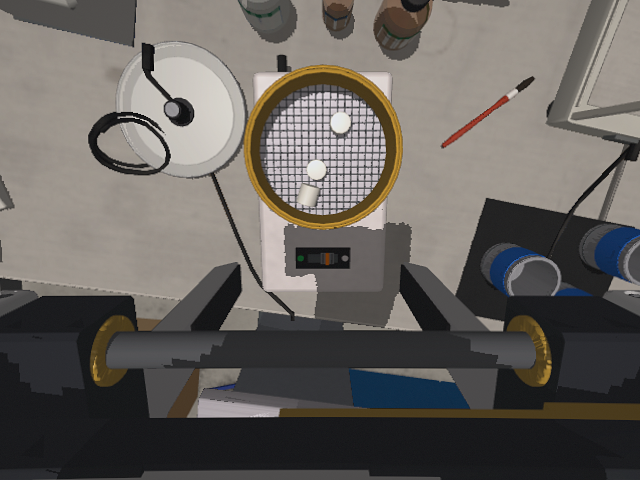

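View pics/v1.png

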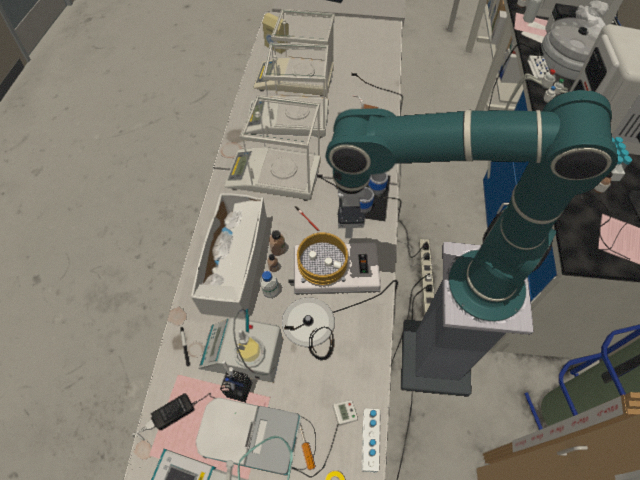

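View pics/u_w.png

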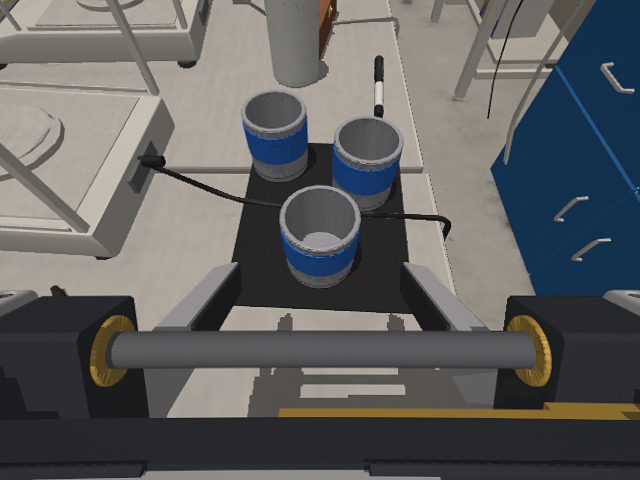

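```bash
python3 - <<'E'
import cv2,numpy as np
a=cv2.imread('pics/v0.png');b=cv2.imread('pics/v1.png');
cv2.imwrite('pics/v3.png',np.hstack([cv2.resize(a[60:235,240:410],(500,515),interpolation=2),cv2.resize(b[228:292,290:354],(300,300),interpolation=2).repeat(1,0) if 0 else cv2.copyMakeBorder(cv2.resize(b[228:292,290:354],(300,300),interpolation=2),0,215,0,0,0)]))
E
```

```text
(no output)
```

View pics/v3.png

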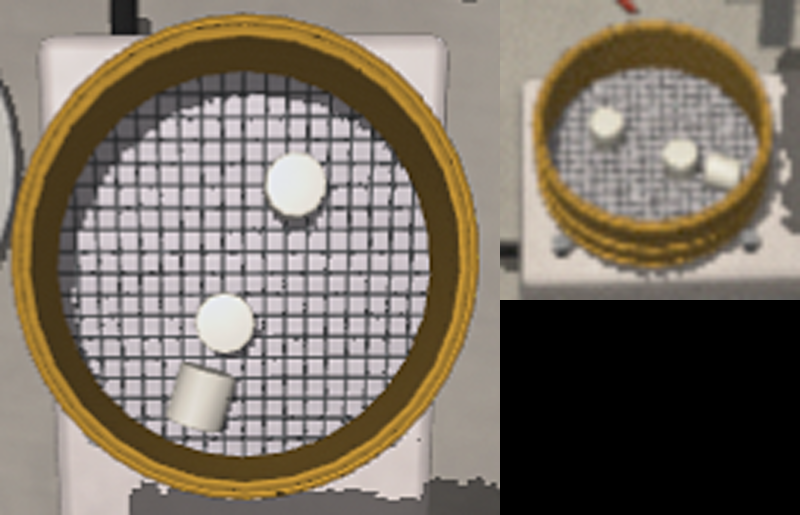

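The sieve holds three single cylinders and all jars are on the mat. Next the cover goes back.

```bash
python3 - <<'E'
from jar import *
c=imaging.get_calibration('wrist'); print('knob',onz(c,(171,110),.04))
R=down(-np.pi/2+.145)
D=np.array([.5955,.2047,0])
manip.move_gripper(.06,25)
manip.move_ptp(D+[0,0,.20],R); print(*st())
im,c=snap('wrist','w0.png'); snap('scene','w0c.png')
print(proj(c,[[D[0],D[1],.04]]))
E
```

```text
knob [0.59377565 0.20668937 0.04      ]
[-1.02  0.57  0.94  1.61 -0.48  1.22 -1.42] 0.0602 [ 0.7 -0.4  0.5] 97.2
[[319.42032175 218.72926371]]
```

View pics/w0.png

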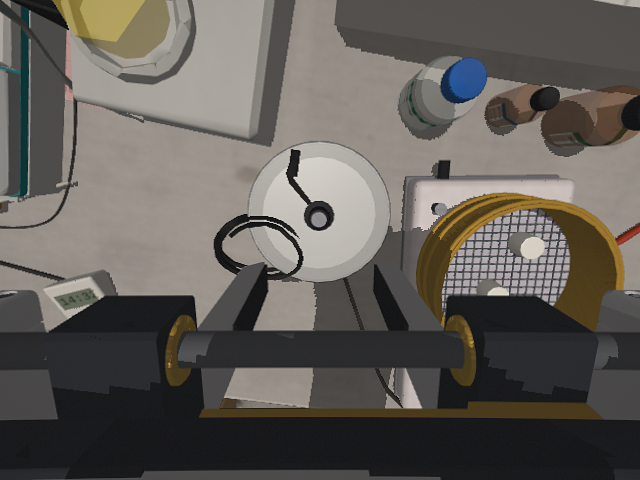

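The knob is at (319,217), which matches the predicted (319.4,218.7). I'll grasp it and put the cover back.

```bash
python3 - <<'E'
from jar import *
D=np.array([.5955,.2047,0]);K=np.array([.575,.0125,0])
manip.move_l(D+[0,0,.03],rate=.2)
print(manip.move_l(D+[0,0,-.0045],rate=.05,until_force=6))
manip.move_gripper(0,25); print(*st())
manip.move_l(D+[0,0,.165],rate=.15); print(*st())
manip.move_l(K+[0,0,.165],rate=.15)
manip.wait(.2)
manip.move_l(K+[0,0,.122],rate=.08)
r=manip.move_l(K+[0,0,.1075],rate=.02,until_force=4)
print(r,manip.read_state()['ee_pos'],*st())
snap('side','x0.png'); snap('scene','x1.png')
E
```

```text
False
[-0.91  0.79  0.76  1.75 -0.68  0.89 -1.27] 0.0231 [ 0.6 -0.3  1.4] 99.8
[-1.01  0.6   0.91  1.64 -0.51  1.16 -1.39] 0.0235 [-1.  -0.3 -1.1] 101.1
True [0.57486937 0.0125975  0.10928151] [-0.75  0.57  0.9   1.83 -0.53  1.   -1.05] 0.0234 [ 0.5 -0.1  3.8] 104.0
```

```bash
python3 - <<'E'
import cv2,numpy as np
a=cv2.imread('pics/x0.png');b=cv2.imread('pics/x1.png')
cv2.imwrite('pics/x2.png',np.hstack([cv2.resize(a[200:320,260:420],(400,300),interpolation=2),cv2.resize(b[170:290,230:390],(400,300),interpolation=2)]))
E
```

```text
(no output)
```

View pics/x2.png

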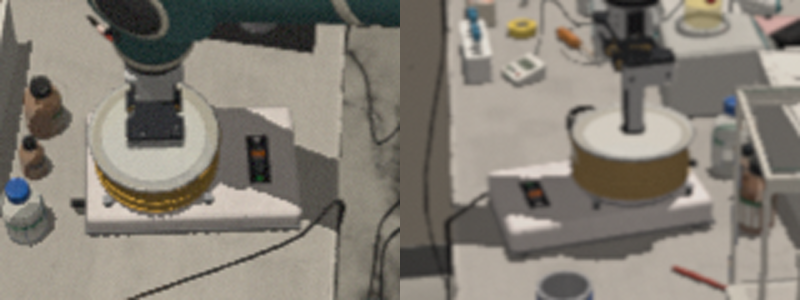

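Contact came at the expected height and the cover looks level on the rim. I'll release, then work the switch.

```bash
python3 - <<'E'
from jar import *
K=np.array([.575,.0125,0])
manip.move_gripper(.05); manip.wait(.2)
manip.move_l(K+[0,0,.24],rate=.25)
R=down(-np.pi/2+.145)
manip.move_l([.50,.005,.28],rate=.25)
manip.move_gripper(0,20)
im,c=snap('wrist','y0.png'); print(*st())
cv2.imwrite('pics/y1.png',cv2.resize(im[50:280,230:420],None,fx=2.6,fy=2.6,interpolation=2))
print(onz(c,(323,145),.127))
E
```

```text
[-1.06  0.19  1.13  1.82 -0.18  1.25 -1.3 ] 0.0007 [-0.6  0.3  0.2] 107.0
[0.57733278 0.01449288 0.127     ]
```

View pics/y1.png

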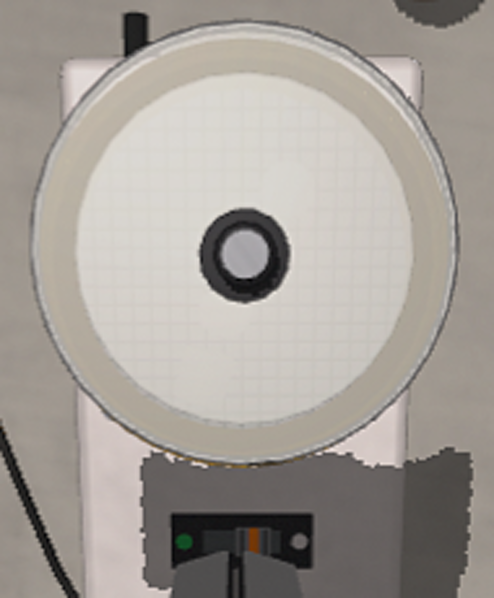

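The cover is centred and level, and the switch is off (ridge by the white dot). Now switch on.

```bash
python3 - <<'E'
from jar import *
u=np.array([-.1445,.9895,0]);P=np.array([.4345,-.001,0]); R=down(-np.pi/2+.145)
manip.move_ptp(P-.045*u+[0,0,.2],R)
manip.move_l(P-.042*u+[0,0,.06],rate=.2)
print(manip.move_l(P-.042*u+[0,0,.0295],rate=.05,until_force=6))
f0=manip.read_state()['force']
for k in [-.022,-.018,-.014,-.010,-.007,-.004,-.002]:
    r=manip.move_l(P+k*u+[0,0,.0295],rate=.03,until_force=12); s=manip.read_state()
    print(k,r,(s['force']-f0).round(2),s['ee_pos'].round(4))
    if r: break
manip.move_l(s['ee_pos']-.012*u,rate=.1)
manip.move_l(P-.02*u+[0,0,.25],rate=.25)
im,c=snap('wrist','z0.png'); print(*st())
cv2.imwrite('pics/z1.png',im)
manip.move_ptp([.40,-.12,.36],R)
snap('wrist','z2.png');snap('side','z3.png');snap('scene','z4.png');print(*st())
E
```

```text
False
-0.022 False [0.07 1.03 0.49] [ 0.4377 -0.0228  0.0295]
-0.018 False [0.06 0.11 2.59] [ 0.4371 -0.0187  0.0295]
-0.014 False [-0.58  0.94  0.37] [ 0.4364 -0.0145  0.0294]
-0.01 False [ 0.17  0.78 -0.38] [ 0.4359 -0.0107  0.0295]
-0.007 False [-0.97 -9.49  5.49] [ 0.4359 -0.0092  0.0297]
-0.004 False [ -0.09 -24.89   7.05] [ 0.4359 -0.0085  0.03  ]
-0.002 False [  0.43 -34.06  11.08] [ 0.436  -0.008   0.0302]
[-1.19 -0.04  1.16  1.99  0.04  1.17 -1.48] 0.0005 [ 0.5 -0.7  0.3] 113.0
[-1.04 -0.31  1.01  1.85  0.27  1.47 -1.51] 0.0003 [-0.8  0.  -0.2] 113.8
```

View pics/z1.png

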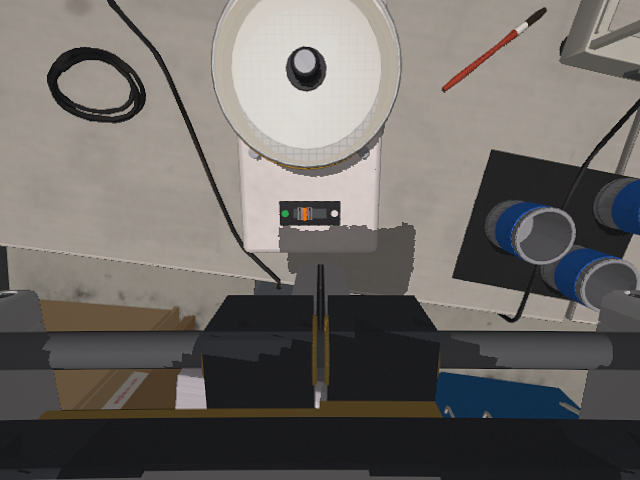

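View pics/z2.png

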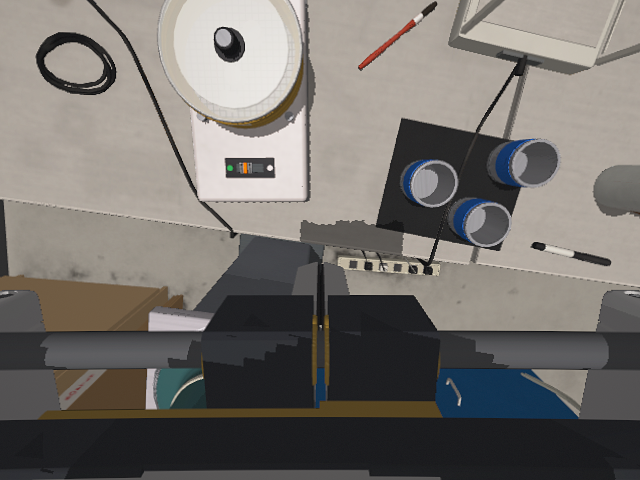

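View pics/z4.png

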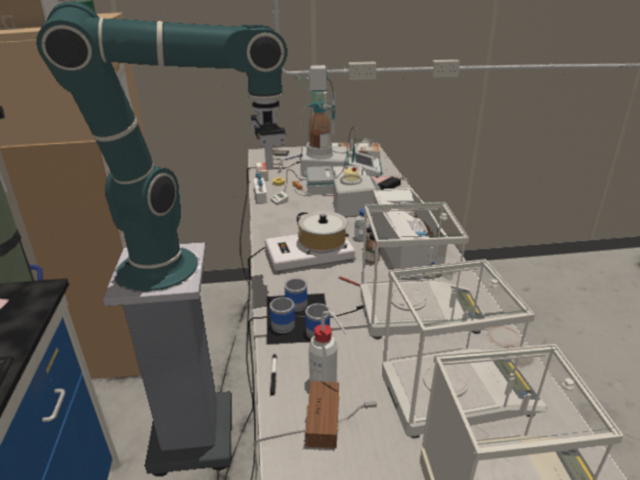

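```bash
python3 - <<'E'
import cv2,numpy as np
a=cv2.imread('pics/z0.png');b=cv2.imread('pics/z2.png')
cv2.imwrite('pics/z5.png',np.vstack([cv2.resize(a[190:240,270:350],(800,300)[0:2] if 0 else (480,300),interpolation=2),cv2.resize(b[110:260,370:610],(480,300),interpolation=2)]))
E
```

```text
(no output)
```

View pics/z5.png

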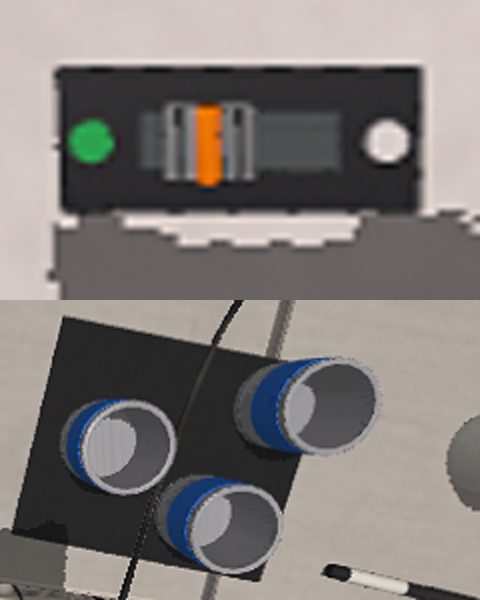

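```bash
python3 - <<'E'
from station import ticket,manip
print(ticket.close_job())
E
```

```text
the job is handed in; nothing more can be done
None
```

The job is done and handed in at about 114 s of the 210 s allowed. The system reports no verdict, so success rests on my own checks below.

**What I did:** I slid the switch off, then laid the cover on the bench. I tipped all three jars out over the sieve and stood them on the mat. Then I put the cover back on the rim and slid the switch on last.

**Last checks, all from pictures:**
- **Switch:** the ridge is fully at the green-dot end.
- **Cover:** it is level and centred, and came to rest at the same height and place as at the start, within about 2 mm.
- **Cylinders:** three were in the sieve before the cover went back on. That is one from each jar, and I saw no others.
- **Jars:** all three stand upright and empty, with their centres well inside the mat's edges.
- **Bench items:** in the last pictures, everything else in view is where it was.
- **Robot:** the arm is clear of everything.

**What disagreed with the brief or went less smoothly:**
- **Fingertips:** they end about 21 mm behind the reported tool point, so my first two tries at the switch missed it. I measured the gap by touching the deck and corrected for it.
- **Knocked jar:** one jar was knocked aside during the run, so I located it again before gripping it.
- **Final push:** switching on pressed the end stop with about 34 N, below the 40 N limit.

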